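Close the seawater strainer, crosswise and by feel

ROBOT

A 7-joint arm with a two-finger parallel gripper is mounted at the origin on the work surface. World frame = base frame: x ahead of the robot, y to its left, z up, the work surface at z = 0. Lengths are in m, angles in rad, forces in N, time in s.
With the tool pointing down it reaches from about 0.35 to 0.9 m from the base axis. Payload 7.2 kg.
Tool frame: the origin (TCP) lies midway between the tips of the shut fingers; the grasp point (between the pads) lies ctrl.pinch_z behind it (ctrl.pinch_z is the distance from the TCP to the grasp point, in m); x points along the fingers, z is the direction in which the jaws open and shut, and the axes are right-handed (so a half turn about x gives the same grasp; the last joint's range is limited). The gripper opens to 85 mm and grips with 20 to 120 N. Pads are 22 mm wide; open, the fingers measure 114 mm over their backs; the gripper's body (76 mm by 85 mm) begins 54 mm behind the grasp point. The pads swing forward as they close: fully open they stand 13 mm farther back than shut.
Start: joints at [-1.201, 0.411, -0.013, 1.596, 0.006, 1.134, -0.082], TCP at [0.265, 0.566, 0.21] pointing down, gripper open.
Joint ranges: [-2.95, 2.95], [-0.29, 1.99], [-1.47, 1.44], [0.14, 2.54], [-1.03, 4.17], [0.13, 1.85], [-2.86, 2.86]. Speed limits (rad/s): [2.39, 2.39, 3.01, 3.01, 3.14, 3.14, 3.14].

INTERFACE

Orientations are given as a rotation vector (axis times angle).
In Python, from cell import readout, vision, job, ctrl gives the robot as it stands.
- The arm moves only by the tool send_rows, never from a script. Its argument "steps" is a list of rows, each an object with "hand": the gripper's target within -1 to 1 (fully open at 1, half-way at 0, shut at -1); "xyz": the shift along the tool's x, y, z each as a share of 0.3 m, from -1 to 1, a list of three; "angular": the turn, a rotation vector about the tool's x, y, z each as a share of 0.5 rad, from -1 to 1, a list of three. A call has 1 to 10 rows; each row shifts and turns the commanded pose from where the row before left it, along the tool's axes as they then stand; what a row does not reach is not made up. A row lasts 1/12 s, in which the tool goes at most 41.7 mm and 7.16 degrees, less where a joint would pass 70% of its speed; a pose out of reach is approached as far as the arm can. A call with a number of a shift or a turn outside -1 to 1 is refused whole. A call with a gripper value outside its range is refused whole. The fingers move at their own pace and stop on an object; "grip_force" is the grip in N (left out, the last holds). Time passes only in rows, so rows that do not move let the fingers close. It gives the time, the measured TCP pose, the force and the opening at its end, in the units of the state.
- readout.read_state(): the state, without advancing time (a new reading comes with each control period).
- vision.capture(name): name is "scene" or "top" or "wrist"; returns a dict with "color" (384x512x3 uint8, blue, green, red), "z_map" (384x512 float32, m along the optical axis (not along the pixel's ray), 0 where there is no reading), "vfov" (degrees; the focal length in pixels is half the picture's height over the tangent of half this angle, whatever the lens; pixels are square), "cx", "cy" (the principal point, pixels), "view" (4x4, takes a point from world to camera coordinates); the wrist camera has in their place "mount" (4x4, takes a point from camera to tool coordinates, whose origin is the TCP and whose axes are the tool frame's). Camera axes: x right, y up, looking along -z (the intrinsics and any distortion apply to the point x, -y, -z); pixel columns grow to the right and rows downward; lengths in m; the calibration is good to about 2 mm. A picture is of the moment at which its call begins: read the wrist's pose just before it.
- job.hand_in(): hands the job in, once; it reports no verdict.
The state is a dict: "time": time; "qpos": joint angles; "dq": joint speeds; "joint_efforts": joint torques, N m; "position": TCP position; "tcp_rot": TCP orientation; "contact_force": force on the tool from outside, world axes, zero at the start; "wrist_torque": the same for the moment, N m; "width": opening from 0.0 (shut) to 1.0 (fully open).
Only numpy, scipy, OpenCV 4.12 (cv2) and the standard library are available. Lean on these libraries where they do the work, as an engineer would, in place of code of your own. Each camera call takes 0.05 s, during which the arm holds its last target.

TASK

The lid of the seawater strainer lies loose on its soft gasket: close it with its four wing knobs, finger-tight by feel. Go crosswise (one knob, the one opposite, then the other two): in a first round turn each knob clockwise until it just nips the lid, and in a second crosswise round turn each one until it comes up firm, with the lid down hard on the rim there, and no tighter, for the clear lid cracks. Do not lean on the lid, and leave the tub, the bowl and the oyster stand alone.

Things in the scene. Friction and masses are not known exactly. Their poses are not given: they have to be found in the camera images.
- strainer: fixed grey plastic seawater strainer pot on the bench, 216 mm across its rim, rim 134 mm high, pipe unions on its two sides along its y axis that turn down into the bench (to 185 mm from the middle). Origin: centre of its underside; z up
- lid: clear plastic lid, 216 mm across, 12 mm thick. Origin: centre of its underside, 2 mm above the rim on a soft gasket; it meets the rim when pulled down. Felt while turning, a free knob takes 0.02 N m, nipping the lid about 0.1, squeezing the gasket up to 0.25; on the rim it rises steeply: firm is about 0.4 N m, over 0.7 the lid cracks. Knobs stay as left; held still they show little torque
- knob1: black-coated cast steel wing knob 1, opposite knob 3. Origin: middle of its wing, on its axis. Wing: upright bar, 52 mm along x, 13 mm thick along y, 26 mm high; under it a 13 mm neck, from 22 mm below the origin a 24 mm hub, then a 38 mm foot, underside 34 mm below the origin and 0.2 to 0.9 mm clear of the lid at the start. Turned clockwise seen from above it runs down 12 mm a turn (1.9 mm per rad): go down with it
- knob2: black-coated cast steel wing knob 2, opposite knob 4. Origin: middle of its wing, on its axis. Wing: upright bar, 52 mm along x, 13 mm thick along y, 26 mm high; under it a 13 mm neck, from 22 mm below the origin a 24 mm hub, then a 38 mm foot, underside 34 mm below the origin and 0.2 to 0.9 mm clear of the lid at the start. Turned clockwise seen from above it runs down 12 mm a turn (1.9 mm per rad): go down with it
- knob3: black-coated cast steel wing knob 3, opposite knob 1. Origin: middle of its wing, on its axis. Wing: upright bar, 52 mm along x, 13 mm thick along y, 26 mm high; under it a 13 mm neck, from 22 mm below the origin a 24 mm hub, then a 38 mm foot, underside 34 mm below the origin and 0.2 to 0.9 mm clear of the lid at the start. Turned clockwise seen from above it runs down 12 mm a turn (1.9 mm per rad): go down with it
- knob4: black-coated cast steel wing knob 4, opposite knob 2. Origin: middle of its wing, on its axis. Wing: upright bar, 52 mm along x, 13 mm thick along y, 26 mm high; under it a 13 mm neck, from 22 mm below the origin a 24 mm hub, then a 38 mm foot, underside 34 mm below the origin and 0.2 to 0.9 mm clear of the lid at the start. Turned clockwise seen from above it runs down 12 mm a turn (1.9 mm per rad): go down with it
- tub: loose white plastic tub, 150 x 200 x 100 mm high, a bystander. Origin: centre of its underside
- bowl: loose steel bowl, 116 mm across, 45 mm high, a bystander. Origin: centre of its underside
- oyster_stand: loose steel oyster-holding stand, 75 mm square foot, 165 mm high, a bystander. Origin: centre of its underside

How it is judged:
On the way, in this order (a step that is already met when the one before it is completed fails the run):
1. first round: two opposite knobs nip the lid (0.2 mm below where they first meet it) while the other two are still loose (((z of each of knob1, knob3 in the frame of strainer below 0.1818 m and z of each of knob2, knob4 in the frame of strainer above 0.1819 m) or (z of each of knob2, knob4 in the frame of strainer below 0.1818 m and z of each of knob1, knob3 in the frame of strainer above 0.1819 m))), for 0.2 s.
2. first round done: all four knobs nip the lid, none of them tightened yet (each below 30 N) (z of each of knob1, knob2, knob3, knob4 in the frame of strainer below 0.1818 m and contact force between each of knob1, knob2, knob3, knob4 and lid below 30 N), for 0.2 s.
3. second round: two opposite knobs are home (30 N or more) while the other two are not ((((z of knob1 in the frame of strainer below 0.18015 m and contact force between knob1 and lid above 30 N) and (z of knob3 in the frame of strainer below 0.18015 m and contact force between knob3 and lid above 30 N) and contact force between each of knob2, knob4 and lid below 30 N) or ((z of knob2 in the frame of strainer below 0.18015 m and contact force between knob2 and lid above 30 N) and (z of knob4 in the frame of strainer below 0.18015 m and contact force between knob4 and lid above 30 N) and contact force between each of knob1, knob3 and lid below 30 N))), for 0.2 s.
At the end, for the whole second after the job is handed in: all four knobs are screwed home (sunk at least 1.85 mm past where they first meet the loose lid) and each still presses on the lid with more than 30 N; the lid is down on the rim (less than 0.5 mm off) (z of each of knob1, knob2, knob3, knob4 in the frame of strainer below 0.18015 m and contact force between each of knob1, knob2, knob3, knob4 and lid above 30 N and z of lid in the frame of strainer below 0.1345 m); the robot touches nothing.
It fails at once if a knob is over-tightened: it presses on the lid with more than 100 N (contact force between any of knob1, knob2, knob3, knob4 and lid above 100 N).
It fails at once if the arm or fingers lean on the lid with more than 15 N (contact force between any of the arm, the fingers and lid above 15 N).
It fails at once if the tub, the bowl or the oyster stand is shifted by more than 15 mm (distance of any of tub, bowl, oyster_stand from where it was at the start of the episode above 0.015 m).
It also fails if it takes over 72 s, if anything falls off the work surface, if the arm or the gripper's body presses on something with over 40 N, if the wrist force passes 120 N, or if a joint passes its speed limit or range.

## Working session

There is one attempt and no reset: what is moved stays moved. The work goes in short steps, Python scripts to look and compute and a tool call to move; the robot and the scene stay as the last step left them, time stands still between calls to the robot, and variables do not carry over. Pictures are saved under pics/ and viewed, and the job is handed in when it is done.

Besides the shell and the picture viewer there is one more tool, called as a command line: name --argument value ..., lists and objects as JSON in quotes. send_rows: Moves the arm, as the interface text tells. Shift numbers are shares of 0.3 m and turn numbers shares of 0.5 rad, none past 1 either way. Its arguments: {"type":"object","properties":{"steps":{"type":"array","items":{"type":"object","properties":{"hand":{"type":"number"},"xyz":{"type":"array","items":{"type":"number"}},"angular":{"type":"array","items":{"type":"number"}}}}},"grip_force":{"type":"number"}},"required":["steps"]}

```bash
ls; mkdir -p pics; python3 - <<'E'
from cell import readout, vision, job, ctrl
import cv2
print(readout.read_state()); print(ctrl.pinch_z)
for n in ["scene","top","wrist"]:
    d=vision.capture(n); cv2.imwrite(f"pics/{n}0.png",d["color"]); print(n,d["vfov"],d["cx"],d["cy"],[k for k in d]); print(d.get("view",d.get("mount")))
E
```

```text
pics
{'time': 0.0, 'qpos': array([-1.20121284,  0.4119378 , -0.01277194,  1.59707341,  0.00559395,
        1.13432706, -0.08220513]), 'dq': array([-0.00112561,  0.0011936 , -0.00112842,  0.00052627, -0.00206648,
        0.00233413,  0.00030781]), 'joint_efforts': array([ 8.68067082e-05, -6.00635934e+01,  6.82244897e-01, -2.99412560e+01,
        1.38319135e-02,  1.06969464e-02, -8.53267323e-06]), 'position': array([0.26472764, 0.56554608, 0.20901717]), 'tcp_rot': array([-0.88202425,  1.3864685 ,  0.88039135]), 'contact_force': array([-0.21861873,  0.48069236,  0.37070141]), 'wrist_torque': array([-0.02385506, -0.02803506,  0.00867967]), 'width': 1.0016891864047273}
0.0187
scene 50.535672684676044 253.7978375758668 184.73348607652082 ['color', 'z_map', 'vfov', 'cx', 'cy', 'view']
[[ 0.74629113  0.66536248 -0.01850204 -0.41628855]
 [-0.47864909  0.55576884  0.67971762  0.16674866]
 [ 0.46254146 -0.49841124  0.7332405  -1.34310308]
 [ 0.          0.          0.          1.        ]]
top 45.09938209754192 258.06275102017054 192.1997335339193 ['color', 'z_map', 'vfov', 'cx', 'cy', 'view']
[[-1.52312771e-02 -9.99882698e-01 -1.61195836e-03  2.88745078e-02]
 [ 9.84500017e-01 -1.52786225e-02  1.74717714e-01 -5.82114662e-01]
 [-1.74721847e-01  1.07420088e-03  9.84617247e-01 -1.45039398e+00]
 [ 0.00000000e+00  0.00000000e+00  0.00000000e+00  1.00000000e+00]]
wrist 68.33798985094379 256.18001757207566 193.26398999364704 ['color', 'z_map', 'vfov', 'cx', 'cy', 'mount']
[[ 7.17851880e-04  2.68087644e-01 -9.63394260e-01 -1.65120919e-01]
 [ 1.18063860e-03  9.63393609e-01  2.68088343e-01  6.82940146e-02]
 [ 9.99999045e-01 -1.32986817e-03  3.75059293e-04  7.86882421e-07]
 [ 0.00000000e+00  0.00000000e+00  0.00000000e+00  1.00000000e+00]]
```

View images.

View pics/scene0.png

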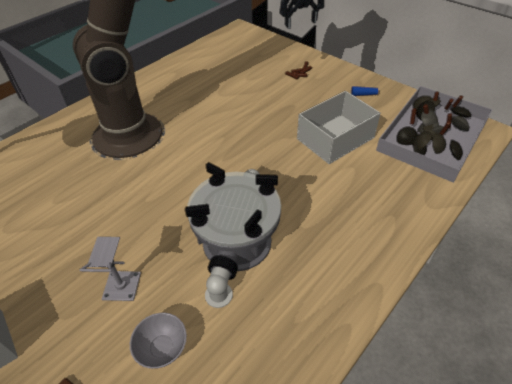

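View pics/top0.png

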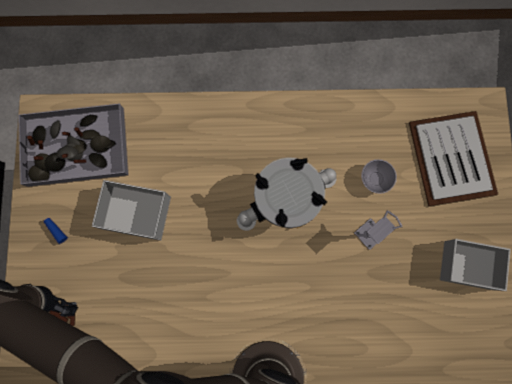

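View pics/wrist0.png

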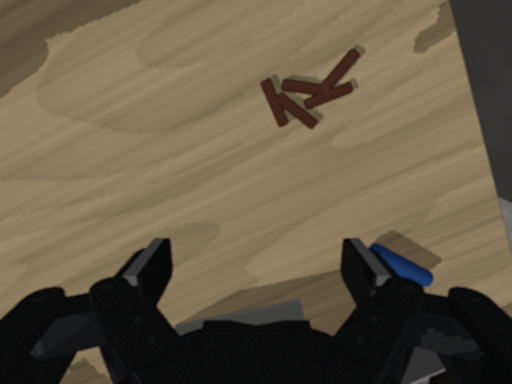

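```bash
cat > h.py <<'E'
from cell import readout, vision, job, ctrl
import cv2, numpy as np
from scipy.spatial.transform import Rotation as R
def pts(d, T=None):
    H,W=d["z_map"].shape; f=H/2/np.tan(np.radians(d["vfov"])/2)
    v,u=np.mgrid[0:H,0:W]; z=d["z_map"]
    P=np.stack([(u-d["cx"])/f*z,-(v-d["cy"])/f*z,-z,np.ones_like(z)],-1)
    M=np.linalg.inv(d["view"]) if "view" in d else T@d["mount"]
    return (P@M.T)[...,:3]
def tool():
    s=readout.read_state(); T=np.eye(4); T[:3,:3]=R.from_rotvec(s["tcp_rot"]).as_matrix(); T[:3,3]=s["position"]; return s,T
E
python3 - <<'E'
from h import *
for n in ["top","scene"]:
    d=vision.capture(n); P=pts(d); c=d["color"].astype(int)
    z=P[...,2]; near=(np.hypot(P[...,0]-0.55,P[...,1]+0.03)<0.25)&(d["z_map"]>0)
    lid=near&(z>0.138)&(z<0.155)&(c.max(-1)>90)
    print(n,"lid z",np.median(z[lid]),lid.sum(), P[lid].mean(0))
    cnt,_=cv2.findContours(lid.astype(np.uint8),cv2.RETR_EXTERNAL,2); 
    pl=P[lid][:,:2].astype(np.float32); print(cv2.minEnclosingCircle(pl))
    m=(near&(z>0.165)&(z<0.21)&(c.max(-1)<110)).astype(np.uint8)
    k,L,st,ce=cv2.connectedComponentsWithStats(m)
    for i in range(1,k):
        if st[i,4]<10: continue
        q=P[L==i]; t=q[q[:,2]>0.185]
        print(i,st[i,4],ce[i],q.mean(0).round(4),"z",np.percentile(q[:,2],[5,50,95]).round(4),len(t))
        if len(t)>4:
            r=cv2.minAreaRect((t[:,:2]*1000).astype(np.float32)); w,V=np.linalg.eigh(np.cov(t[:,:2].T)); a=V[:,1]
            print("   top mean",t.mean(0).round(4),"rect",np.round(r[0],1),np.round(r[1],1),"ang",np.degrees(np.arctan2(a[1],a[0])).round(1))
    # bystander heights
E
```

```text
top lid z 0.1477982300659636 3214 [ 0.56418415 -0.07592929  0.14782194]
((0.5655316114425659, -0.07616177946329117), 0.10797061771154404)
1 102 [298.75490196 161.8627451 ] [ 0.6474 -0.1023  0.1913] z [0.1747 0.1943 0.1994] 82
   top mean [ 0.6482 -0.103   0.1945] rect [ 648.7 -102.5] [13.9 51.2] ang 100.0
2 92 [261.9673913  181.07608696] [0.5906 0.0081 0.1921] z [0.1747 0.1941 0.1995] 79
   top mean [0.5916 0.0079 0.1947] rect [591.4   7.5] [50.4 14.1] ang -142.0
3 97 [318.82474227 197.88659794] [ 0.5378 -0.1577  0.1922] z [0.1769 0.194  0.1992] 83
   top mean [ 0.5382 -0.1583  0.1945] rect [ 538.5 -159. ] [50.  13.9] ang 48.3
5 88 [282.03409091 217.65909091] [ 0.481  -0.0484  0.1939] z [0.185  0.1948 0.1993] 83
   top mean [ 0.481  -0.0487  0.1949] rect [481.7 -48.9] [49.8 13.1] ang -174.6
scene lid z 0.14875456426535677 4314 [ 0.57403217 -0.08265608  0.14857128]
((0.5661799311637878, -0.07548307627439499), 0.10927200317382812)
1 206 [214.99514563 170.62135922] [ 0.4863 -0.0515  0.188 ] z [0.1724 0.1902 0.1978] 133
   top mean [ 0.4853 -0.0507  0.1936] rect [484.  -48.8] [49.9 14.3] ang -173.0
2 252 [265.84126984 179.3015873 ] [0.595  0.005  0.1878] z [0.1733 0.1902 0.197 ] 160
   top mean [0.5946 0.006  0.1935] rect [593.2   7.6] [50.4 15. ] ang -142.1
3 278 [196.84532374 210.24820144] [ 0.5423 -0.1613  0.1878] z [0.1721 0.1903 0.1973] 179
   top mean [ 0.5414 -0.161   0.1936] rect [ 539.5 -159.4] [50.8 14.6] ang 50.0
4 227 [252.16740088 221.21145374] [ 0.6531 -0.1066  0.1899] z [0.1746 0.1942 0.1981] 166
   top mean [ 0.6522 -0.1058  0.1942] rect [ 650.3 -102.5] [12.9 52.9] ang 98.2
```

```bash
cat >> h.py <<'E'
K={"A":(0.4829,-0.0488,5.5),"B":(0.5922,0.0075,38),"C":(0.539,-0.1592,49),"D":(0.6495,-0.1025,99)}
def yaw(T): return np.degrees(np.arctan2(T[1,2],T[0,2]))
def go(x,y,z,psi=None):
    s,T=tool(); d=T[:3,:3].T@(np.array([x,y,z])-T[:3,3])
    print("t",s["time"].__round__(2),"pos",s["position"].round(4),"yaw",yaw(T).round(2),"xdir",T[:3,0].round(4),"q",s["qpos"].round(3),"w",round(s["width"],3))
    print("  shift/0.3 total",(d/0.3).round(4), "dist",np.linalg.norm(d).round(4))
    if psi is not None:
        for p in (psi,psi+180):
            e=(yaw(T)-p+180)%360-180; print("  psi",p,"angx share",round(np.radians(e)/0.5,3),"rad",np.radians(e).round(3))
E
python3 - <<'E'
from h import *
s,T=tool(); print(T.round(3))
for k,(x,y,a) in K.items(): go(x,y,0.25,a+90)
E
```

```text
[[-0.    -0.906  0.424  0.265]
 [-0.001  0.424  0.906  0.566]
 [-1.    -0.    -0.001  0.209]
 [ 0.     0.     0.     1.   ]]
t 0.25 pos [0.2649 0.5658 0.2095] yaw 64.92 xdir [-3.e-04 -7.e-04 -1.e+00] q [-1.201  0.412 -0.013  1.597  0.006  1.134 -0.082] w 1.0
  shift/0.3 total [-0.1338 -1.5267 -1.5475] dist 0.6534
  psi 95.5 angx share -1.068 rad -0.534
  psi 275.5 angx share 5.216 rad 2.608
t 0.25 pos [0.2649 0.5658 0.2095] yaw 64.92 xdir [-3.e-04 -7.e-04 -1.e+00] q [-1.201  0.412 -0.013  1.597  0.006  1.134 -0.082] w 1.0
  shift/0.3 total [-0.134  -1.7771 -1.2231] dist 0.6484
  psi 128 angx share -2.202 rad -1.101
  psi 308 angx share 4.081 rad 2.041
t 0.25 pos [0.2649 0.5658 0.2095] yaw 64.92 xdir [-3.e-04 -7.e-04 -1.e+00] q [-1.201  0.412 -0.013  1.597  0.006  1.134 -0.082] w 1.0
  shift/0.3 total [-0.1335 -1.8521 -1.8015] dist 0.7761
  psi 139 angx share -2.586 rad -1.293
  psi 319 angx share 3.697 rad 1.849
t 0.25 pos [0.2649 0.5658 0.2095] yaw 64.92 xdir [-3.e-04 -7.e-04 -1.e+00] q [-1.201  0.412 -0.013  1.597  0.006  1.134 -0.082] w 1.0
  shift/0.3 total [-0.1338 -2.1055 -1.4742] dist 0.7721
  psi 189 angx share -4.331 rad -2.166
  psi 369 angx share 1.952 rad 0.976
```

send_rows --steps '[{"hand": 0.5, "xyz": [-0.013, -0.085, -0.086], "angular": [0, 0, 0]}, {"hand": 0.5, "xyz": [-0.013, -0.085, -0.086], "angular": [0, 0, 0]}, {"hand": 0.5, "xyz": [-0.013, -0.085, -0.086], "angular": [0, 0, 0]}, {"hand": 0.5, "xyz": [-0.013, -0.085, -0.086], "angular": [0, 0, 0]}, {"hand": 0.5, "xyz": [-0.013, -0.085, -0.086], "angular": [0, 0, 0]}, {"hand": 0.5, "xyz": [-0.013, -0.085, -0.086], "angular": [0, 0, 0]}, {"hand": 0.5, "xyz": [-0.013, -0.085, -0.086], "angular": [0, 0, 0]}, {"hand": 0.5, "xyz": [-0.013, -0.085, -0.086], "angular": [0, 0, 0]}, {"hand": 0.5, "xyz": [-0.013, -0.085, -0.086], "angular": [0, 0, 0]}, {"hand": 0.5, "xyz": [-0.013, -0.085, -0.086], "angular": [0, 0, 0]}]'

```text
time: 1.08
position: [0.3868, 0.2225, 0.2493]
tcp_rot: [-0.881, 1.384, 0.881]
contact_force: [1.0, 0.4, 0.2]
width: 0.748
```

```bash
python3 - <<'E'
from h import *
go(K["A"][0],K["A"][1],0.25,95.5)
E
```

```text
t 1.08 pos [0.3868 0.2225 0.2493] yaw 64.92 xdir [ 3.e-04  5.e-04 -1.e+00] q [-0.788  0.059  0.166  1.96  -0.011  1.123  0.516] w 0.748
  shift/0.3 total [-0.0029 -0.6735 -0.6833] dist 0.2878
  psi 95.5 angx share -1.067 rad -0.534
  psi 275.5 angx share 5.216 rad 2.608
```

send_rows --steps '[{"hand": 0.5, "xyz": [0, -0.084, -0.0855], "angular": [0, 0, 0]}, {"hand": 0.5, "xyz": [0, -0.084, -0.0855], "angular": [0, 0, 0]}, {"hand": 0.5, "xyz": [0, -0.084, -0.0855], "angular": [0, 0, 0]}, {"hand": 0.5, "xyz": [0, -0.084, -0.0855], "angular": [0, 0, 0]}, {"hand": 0.5, "xyz": [0, -0.084, -0.0855], "angular": [0, 0, 0]}, {"hand": 0.5, "xyz": [0, -0.084, -0.0855], "angular": [-0.21, 0, 0]}, {"hand": 0.5, "xyz": [0, -0.084, -0.0855], "angular": [-0.21, 0, 0]}, {"hand": 0.5, "xyz": [0, -0.084, -0.0855], "angular": [-0.21, 0, 0]}, {"hand": 0.5, "xyz": [0, 0, 0], "angular": [-0.215, 0, 0]}, {"hand": 0.5, "xyz": [0, 0, 0], "angular": [-0.215, 0, 0]}]'

```text
time: 1.92
position: [0.49, -0.0394, 0.2488]
tcp_rot: [-1.265, 1.173, 1.265]
contact_force: [-0.9, -0.3, -0.1]
width: 0.751
```

```bash
python3 - <<'E'
from h import *
go(K["A"][0],K["A"][1],0.2,95.5)
s,T=tool()
d=vision.capture("wrist"); cv2.imwrite("pics/w1.png",d["color"]); P=pts(d,T); c=d["color"].astype(int)
m=((P[...,2]>0.188)&(P[...,2]<0.205)&(d["z_map"]>0.1)&(c.max(-1)<110)).astype(np.uint8)
k,L,st,ce=cv2.connectedComponentsWithStats(m)
for i in range(1,k):
    if st[i,4]<200: continue
    q=P[L==i]; r=cv2.minAreaRect((q[:,:2]*1000).astype(np.float32)); print(st[i],ce[i].round(0),q.mean(0).round(4),r)
E
```

```text
t 1.92 pos [ 0.49   -0.0394  0.2488] yaw 94.34 xdir [-0.e+00 -7.e-04 -1.e+00] q [-0.388  0.143  0.417  1.88  -0.063  1.131  1.7  ] w 0.751
  shift/0.3 total [ 0.1627  0.026  -0.0293] dist 0.0502
  psi 95.5 angx share -0.04 rad -0.02
  psi 275.5 angx share 6.243 rad 3.121
[239 160  17  63 992] [247. 191.] [ 0.4809 -0.0472  0.1962] ((482.2352294921875, -47.26894760131836), (51.09124755859375, 12.814621925354004), 4.397489070892334)
[  85  222   58   48 1126] [114. 245.] [ 0.5373 -0.1565  0.1951] ((539.115478515625, -157.61083984375), (51.46217346191406, 13.983098983764648), 49.77939987182617)
[281 288  39  42 628] [298. 307.] [0.5858 0.0062 0.1952] ((591.7393188476562, 9.177509307861328), (50.31403350830078, 12.963519096374512), 39.485015869140625)
```

View pics/w1.png

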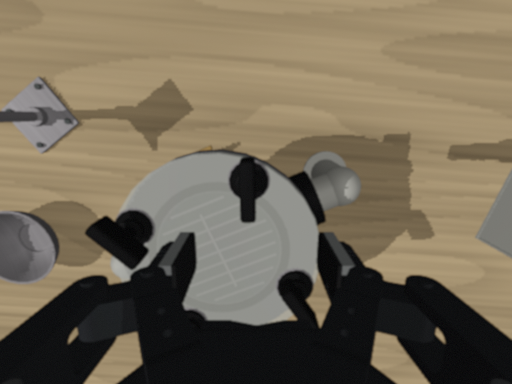

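```bash
python3 - <<'E'
from h import *
go(0.4825,-0.0482,0.167,95.2)
E
```

```text
t 1.97 pos [ 0.4897 -0.0382  0.2487] yaw 94.88 xdir [-3.e-04 -2.e-04 -1.e+00] q [-0.388  0.143  0.416  1.881 -0.063  1.131  1.707] w 0.747
  shift/0.3 total [ 0.2725  0.0266 -0.0311] dist 0.0827
  psi 95.2 angx share -0.011 rad -0.006
  psi 275.2 angx share 6.272 rad 3.136
```

send_rows --steps '[{"hand": 0.5, "xyz": [0, 0.027, -0.031], "angular": [0, 0, 0]}, {"hand": 0.4, "xyz": [0.07, 0, 0], "angular": [0, 0, 0]}, {"hand": 0.3, "xyz": [0.08, 0, 0], "angular": [0, 0, 0]}, {"hand": 0.3, "xyz": [0.08, 0, 0], "angular": [0, 0, 0]}, {"hand": 0.1, "xyz": [0.042, 0, 0], "angular": [0, 0, 0]}, {"hand": 0, "xyz": [0, 0, 0], "angular": [0, 0, 0]}]' --grip_force 80

```text
time: 2.47
position: [0.4796, -0.0471, 0.1649]
tcp_rot: [-1.26, 1.178, 1.265]
contact_force: [-0.8, -0.3, 0.3]
width: 0.501
```

```bash
python3 - <<'E'
from h import *
go(0.4825,-0.0482,0.167,95.2)
E
```

```text
t 2.47 pos [ 0.4796 -0.0471  0.1649] yaw 94.1 xdir [-4.8e-03 -4.0e-04 -1.0e+00] q [-0.356  0.224  0.414  2.006 -0.11   0.938  1.757] w 0.501
  shift/0.3 total [-0.007  -0.0094 -0.0043] dist 0.0037
  psi 95.2 angx share -0.039 rad -0.019
  psi 275.2 angx share 6.245 rad 3.122
```

send_rows --steps '[{"hand": 0, "xyz": [-0.006, -0.009, -0.004], "angular": [-0.03, 0, 0]}, {"hand": -0.4, "xyz": [0, 0, 0], "angular": [0, 0, 0]}, {"hand": -1, "xyz": [0, 0, 0], "angular": [0, 0, 0]}, {"hand": -1, "xyz": [0, 0, 0], "angular": [0, 0, 0]}, {"hand": -1, "xyz": [0, 0, 0], "angular": [0, 0, 0]}, {"hand": -1, "xyz": [0, 0, 0], "angular": [0, 0, 0]}]'

```text
time: 2.97
position: [0.4858, -0.0473, 0.1706]
tcp_rot: [-1.275, 1.163, 1.274]
contact_force: [-1.5, 1.8, 6.5]
width: 0.104
```

```bash
cat >> h.py <<'E'
def st():
    s,T=tool(); print("t",round(s["time"],2),"pos",s["position"].round(4),"yaw",yaw(T).round(2),"xd",T[:3,0].round(3),"w",round(s["width"],3),"F",s["contact_force"].round(1),"M",s["wrist_torque"].round(3),"q7",s["qpos"][6].round(2))
E
python3 -c "
from h import *
st()"
```

```text
t 2.97 pos [ 0.4858 -0.0473  0.1706] yaw 95.13 xd [ 0.002  0.001 -1.   ] w 0.104 F [-1.5  1.8  6.5] M [ 0.473  0.313 -0.079] q7 1.78
```

send_rows --steps '[{"hand": -1, "xyz": [0, 0, 0], "angular": [0, 0, 0]}, {"hand": -1, "xyz": [0, 0, 0], "angular": [0, 0, 0]}]'

```text
time: 3.13
position: [0.4858, -0.0473, 0.1706]
tcp_rot: [-1.275, 1.163, 1.274]
contact_force: [-1.6, 2.4, 7.0]
width: 0.108
```

```bash
python3 -c "
from h import *
st()
d=vision.capture('wrist'); cv2.imwrite('pics/w2.png',d['color'])
d=vision.capture('scene'); cv2.imwrite('pics/s2.png',cv2.resize(d['color'][120:280,130:330],None,fx=4,fy=3.7))
"
```

```text
t 3.13 pos [ 0.4858 -0.0473  0.1706] yaw 95.13 xd [ 0.002  0.001 -1.   ] w 0.108 F [-1.6  2.4  7. ] M [ 0.45   0.31  -0.004] q7 1.78
```

View pics/w2.png

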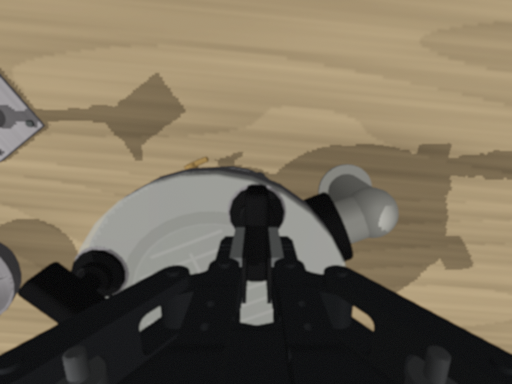

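View pics/s2.png

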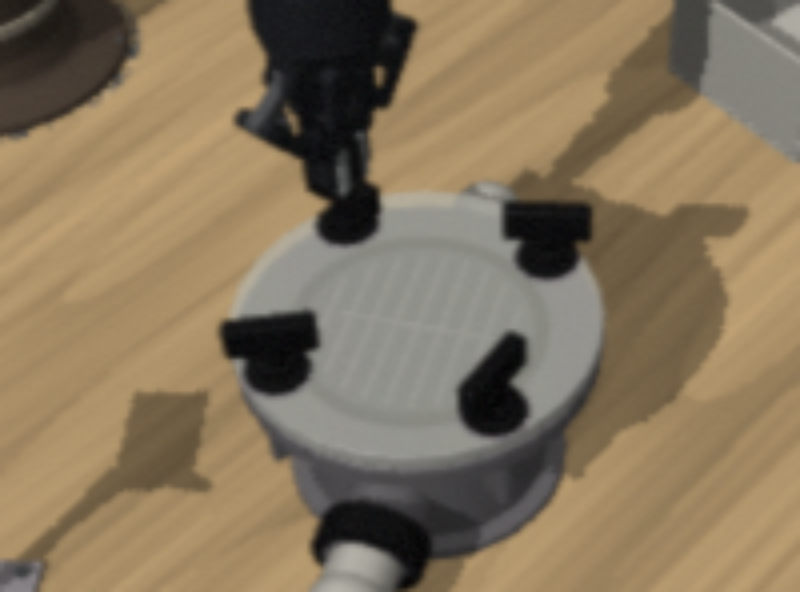

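send_rows --steps '[{"hand": -0.4, "xyz": [0, 0, 0], "angular": [0, 0, 0]}, {"hand": -0.4, "xyz": [0.004, 0.01, 0], "angular": [0, 0, 0]}, {"hand": -0.4, "xyz": [0.003, 0, 0], "angular": [0, 0, 0]}, {"hand": -1, "xyz": [0, 0, 0], "angular": [0, 0, 0]}, {"hand": -1, "xyz": [0, 0, 0], "angular": [0, 0, 0]}, {"hand": -1, "xyz": [0, 0, 0], "angular": [0, 0, 0]}]'

```text
time: 3.73
position: [0.4816, -0.0477, 0.1672]
tcp_rot: [-1.274, 1.165, 1.276]
contact_force: [-3.7, 3.3, 5.5]
width: 0.117
```

```bash
python3 -c "
from h import *
st()"
```

```text
t 3.73 pos [ 0.4816 -0.0477  0.1672] yaw 95.15 xd [-0.001  0.001 -1.   ] w 0.117 F [-3.7  3.3  5.5] M [ 0.553  0.662 -0.076] q7 1.78
```

send_rows --steps '[{"hand": -1, "xyz": [0.0003, 0, 0], "angular": [0.1, 0, 0]}, {"hand": -1, "xyz": [0.0003, 0, 0], "angular": [0.1, 0, 0]}, {"hand": -1, "xyz": [0.0003, 0, 0], "angular": [0.1, 0, 0]}]'

```text
time: 3.98
position: [0.4816, -0.0474, 0.1669]
tcp_rot: [-1.162, 1.238, 1.164]
contact_force: [-3.6, 3.1, 5.4]
width: 0.118
```

```bash
python3 -c "
from h import *
st()"
```

```text
t 3.98 pos [ 0.4816 -0.0474  0.1669] yaw 86.43 xd [-0.001  0.001 -1.   ] w 0.118 F [-3.6  3.1  5.4] M [0.742 0.704 0.016] q7 1.63
```

send_rows --steps '[{"hand": -1, "xyz": [0.0003, 0, 0], "angular": [0.1, 0, 0]}, {"hand": -1, "xyz": [0.0003, 0, 0], "angular": [0.1, 0, 0]}]'

```text
time: 4.15
position: [0.4816, -0.0473, 0.1667]
tcp_rot: [-1.088, 1.281, 1.09]
contact_force: [-2.8, 3.6, 5.2]
width: 0.119
```

```bash
python3 -c "
from h import *
st()"
```

```text
t 4.15 pos [ 0.4816 -0.0473  0.1667] yaw 80.71 xd [-0.001  0.001 -1.   ] w 0.119 F [-2.8  3.6  5.2] M [0.806 0.7   0.049] q7 1.54
```

send_rows --steps '[{"hand": -1, "xyz": [0.0003, 0, 0], "angular": [0.1, 0, 0]}]'

```text
time: 4.23
position: [0.4816, -0.0472, 0.1666]
tcp_rot: [-1.05, 1.302, 1.053]
contact_force: [-3.7, 4.8, 5.1]
width: 0.116
```

```bash
python3 -c "
from h import *
st()"
```

```text
t 4.23 pos [ 0.4816 -0.0472  0.1666] yaw 77.85 xd [-0.001  0.001 -1.   ] w 0.116 F [-3.7  4.8  5.1] M [0.858 0.683 0.043] q7 1.49
```

send_rows --steps '[{"hand": -1, "xyz": [0.0003, 0, 0], "angular": [0.1, 0, 0]}]'

```text
time: 4.32
position: [0.4816, -0.0471, 0.1665]
tcp_rot: [-1.012, 1.322, 1.015]
contact_force: [-2.7, 4.8, 6.3]
width: 0.119
```

```bash
python3 -c "
from h import *
st()"
```

```text
t 4.32 pos [ 0.4816 -0.0471  0.1665] yaw 74.98 xd [-0.001  0.002 -1.   ] w 0.119 F [-2.7  4.8  6.3] M [0.94  0.663 0.065] q7 1.44
```

send_rows --steps '[{"hand": -1, "xyz": [0.0003, 0, 0], "angular": [0.1, 0, 0]}]'

```text
time: 4.4
position: [0.4817, -0.0471, 0.1665]
tcp_rot: [-0.975, 1.34, 0.978]
contact_force: [-3.7, 4.8, 5.1]
width: 0.117
```

```bash
python3 -c "
from h import *
st()"
```

```text
t 4.4 pos [ 0.4817 -0.0471  0.1665] yaw 72.12 xd [-0.001  0.002 -1.   ] w 0.117 F [-3.7  4.8  5.1] M [1.008 0.603 0.032] q7 1.4
```

send_rows --steps '[{"hand": -1, "xyz": [0.0003, 0, 0], "angular": [0.1, 0, 0]}]'

```text
time: 4.48
position: [0.4817, -0.047, 0.1664]
tcp_rot: [-0.937, 1.359, 0.94]
contact_force: [-3.3, 4.7, 5.7]
width: 0.12
```

```bash
python3 -c "
from h import *
st()"
```

```text
t 4.48 pos [ 0.4817 -0.047   0.1664] yaw 69.26 xd [-0.001  0.002 -1.   ] w 0.12 F [-3.3  4.7  5.7] M [1.002 0.668 0.069] q7 1.35
```

send_rows --steps '[{"hand": -1, "xyz": [0.0003, 0, 0], "angular": [0.1, 0, 0]}]'

```text
time: 4.57
position: [0.4817, -0.0468, 0.1663]
tcp_rot: [-0.899, 1.376, 0.902]
contact_force: [-2.6, 4.7, 6.4]
width: 0.118
```

```bash
python3 -c "
from h import *
st()"
```

```text
t 4.57 pos [ 0.4817 -0.0468  0.1663] yaw 66.41 xd [-0.001  0.002 -1.   ] w 0.118 F [-2.6  4.7  6.4] M [1.064 0.647 0.046] q7 1.3
```

send_rows --steps '[{"hand": -1, "xyz": [0.0003, 0, 0], "angular": [0.1, 0, 0]}]'

```text
time: 4.65
position: [0.4817, -0.0468, 0.1662]
tcp_rot: [-0.861, 1.393, 0.864]
contact_force: [-2.6, 5.2, 5.5]
width: 0.121
```

```bash
python3 -c "
from h import *
st()"
```

```text
t 4.65 pos [ 0.4817 -0.0468  0.1662] yaw 63.54 xd [-0.001  0.002 -1.   ] w 0.121 F [-2.6  5.2  5.5] M [1.148 0.578 0.056] q7 1.25
```

send_rows --steps '[{"hand": -1, "xyz": [0.0003, 0, 0], "angular": [0.1, 0, 0]}]'

```text
time: 4.73
position: [0.4818, -0.0468, 0.1661]
tcp_rot: [-0.823, 1.408, 0.826]
contact_force: [-2.6, 5.6, 4.4]
width: 0.12
```

```bash
python3 -c "
from h import *
st()"
```

```text
t 4.73 pos [ 0.4818 -0.0468  0.1661] yaw 60.68 xd [-0.001  0.002 -1.   ] w 0.12 F [-2.6  5.6  4.4] M [ 1.182  0.566 -0.004] q7 1.21
```

```bash
python3 -c "
from h import *
st()
d=vision.capture('wrist'); cv2.imwrite('pics/w3.png',d['color'])
d=vision.capture('scene'); cv2.imwrite('pics/s3.png',cv2.resize(d['color'][120:280,130:330],None,fx=4,fy=3.7))
"
```

```text
t 4.73 pos [ 0.4818 -0.0468  0.1661] yaw 60.68 xd [-0.001  0.002 -1.   ] w 0.12 F [-2.6  5.6  4.4] M [ 1.182  0.566 -0.004] q7 1.21
```

View pics/w3.png

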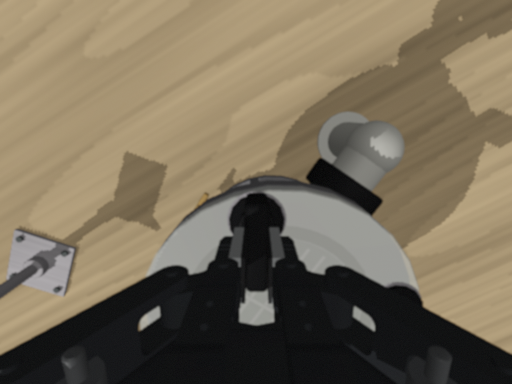

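View pics/s3.png

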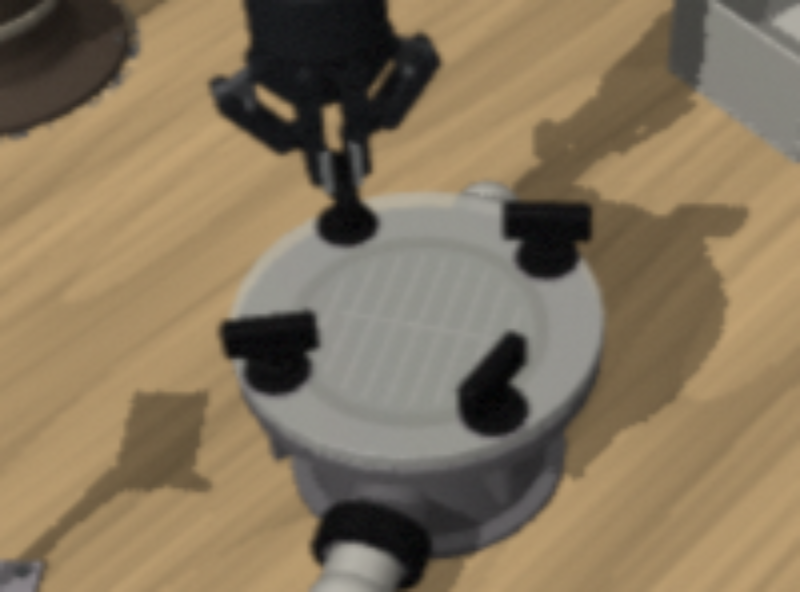

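```bash
cat >> h.py <<'E'
def st():
    s,T=tool(); print("t",round(s["time"],2),"pos",s["position"].round(4),"yaw",yaw(T).round(2),"w",round(s["width"],3),"F",s["contact_force"].round(1),"M",s["wrist_torque"].round(3),"q7",s["qpos"][6].round(2),"tau",s["joint_efforts"][4:].round(3), "dq7",s["dq"][6].round(3))
E
python3 -c "
from h import *
st()"
```

```text
t 4.83 pos [ 0.4818 -0.0468  0.1661] yaw 60.7 w 0.114 F [-2.8  5.6  5.7] M [ 1.119  0.584 -0.063] q7 1.21 tau [ 1.267 -1.202 -0.666] dq7 0.048
```

send_rows --steps '[{"hand": -1, "xyz": [0.0003, 0, 0], "angular": [0.1, 0, 0]}]'

```text
time: 4.92
position: [0.4818, -0.0467, 0.166]
tcp_rot: [-0.787, 1.423, 0.79]
contact_force: [-2.7, 6.0, 4.4]
width: 0.122
```

```bash
python3 -c "
from h import *
st()"
```

```text
t 4.92 pos [ 0.4818 -0.0467  0.166 ] yaw 57.99 w 0.122 F [-2.7  6.   4.4] M [1.197 0.527 0.073] q7 1.16 tau [ 1.513 -1.127  1.566] dq7 -0.625
```

send_rows --steps '[{"hand": -1, "xyz": [0.0003, 0, 0], "angular": [0.1, 0, 0]}]'

```text
time: 5.0
position: [0.4819, -0.0466, 0.166]
tcp_rot: [-0.747, 1.437, 0.75]
contact_force: [-2.6, 6.4, 5.6]
width: 0.121
```

```bash
python3 -c "
from h import *
st()"
```

```text
t 5.0 pos [ 0.4819 -0.0466  0.166 ] yaw 54.98 w 0.121 F [-2.6  6.4  5.6] M [1.311 0.474 0.07 ] q7 1.11 tau [ 1.533 -1.112  1.017] dq7 -0.568
```

send_rows --steps '[{"hand": -1, "xyz": [0.0003, 0, 0], "angular": [0.1, 0, 0]}]'

```text
time: 5.08
position: [0.4819, -0.0465, 0.1659]
tcp_rot: [-0.708, 1.451, 0.711]
contact_force: [-2.5, 6.9, 5.4]
width: 0.119
```

```bash
python3 -c "
from h import *
st()"
```

```text
t 5.08 pos [ 0.4819 -0.0465  0.1659] yaw 52.1 w 0.119 F [-2.5  6.9  5.4] M [1.251 0.455 0.06 ] q7 1.07 tau [ 1.566 -1.083  0.865] dq7 -0.56
```

send_rows --steps '[{"hand": -1, "xyz": [0.0003, 0, 0], "angular": [0.1, 0, 0]}]'

```text
time: 5.17
position: [0.482, -0.0465, 0.1658]
tcp_rot: [-0.669, 1.464, 0.673]
contact_force: [-1.2, 5.3, 5.5]
width: 0.119
```

```bash
python3 -c "
from h import *
st()"
```

```text
t 5.17 pos [ 0.482  -0.0465  0.1658] yaw 49.24 w 0.119 F [-1.2  5.3  5.5] M [1.296 0.455 0.071] q7 1.02 tau [ 1.609 -1.045  0.844] dq7 -0.558
```

send_rows --steps '[{"hand": 0.2, "xyz": [0, 0, 0], "angular": [0, 0, 0]}, {"hand": 0.4, "xyz": [-0.01, 0, 0], "angular": [0, 0, 0]}, {"hand": 0.4, "xyz": [-0.07, 0, 0], "angular": [0, 0, 0]}, {"hand": 0.4, "xyz": [-0.12, 0, 0], "angular": [0, 0, 0]}, {"hand": 0.4, "xyz": [0, 0, 0], "angular": [0, 0, 0]}]'

```text
time: 5.58
position: [0.4849, -0.0495, 0.2307]
tcp_rot: [-0.673, 1.457, 0.669]
contact_force: [1.1, -1.0, 0.0]
width: 0.699
```

```bash
python3 -c "
from h import *
st(); go(0.649,-0.101,0.225,8.5)"
```

```text
t 5.58 pos [ 0.4849 -0.0495  0.2307] yaw 49.28 w 0.699 F [ 1.1 -1.   0. ] M [ 0.007 -0.065 -0.005] q7 0.97 tau [ 0.27   1.655 -0.481] dq7 0.042
t 5.58 pos [ 0.4849 -0.0495  0.2307] yaw 49.28 xdir [ 7.5e-03  1.0e-04 -1.0e+00] q [-0.494  0.152  0.564  1.927 -0.093  1.08   0.968] w 0.699
  shift/0.3 total [ 0.0232 -0.5266  0.2266] dist 0.1721
  psi 8.5 angx share 1.423 rad 0.712
  psi 188.5 angx share -4.86 rad -2.43
```

send_rows --steps '[{"hand": 0.4, "xyz": [0, -0.1053, 0.0453], "angular": [0, 0, 0]}, {"hand": 0.4, "xyz": [0, -0.1053, 0.0453], "angular": [0, 0, 0]}, {"hand": 0.4, "xyz": [0, -0.1053, 0.0453], "angular": [0, 0, 0]}, {"hand": 0.4, "xyz": [0, -0.1053, 0.0453], "angular": [0, 0, 0]}, {"hand": 0.4, "xyz": [0, -0.1053, 0.0453], "angular": [0.237, 0, 0]}, {"hand": 0.4, "xyz": [0, 0, 0], "angular": [0.237, 0, 0]}, {"hand": 0.4, "xyz": [0, 0, 0], "angular": [0.237, 0, 0]}, {"hand": 0.4, "xyz": [0, 0, 0], "angular": [0.237, 0, 0]}, {"hand": 0.4, "xyz": [0, 0, 0], "angular": [0.237, 0, 0]}, {"hand": 0.4, "xyz": [0, 0, 0], "angular": [0.237, 0, 0]}]'

```text
time: 6.42
position: [0.6461, -0.1005, 0.2254]
tcp_rot: [-0.114, 1.568, 0.112]
contact_force: [0.5, 0.2, 0.2]
width: 0.695
```

send_rows --steps '[{"hand": 0.4, "xyz": [0, 0, 0], "angular": [0, 0, 0]}, {"hand": 0.4, "xyz": [0, 0, 0], "angular": [0, 0, 0]}]'

```text
time: 6.58
position: [0.646, -0.1, 0.2254]
tcp_rot: [-0.121, 1.568, 0.12]
contact_force: [-0.3, 1.0, -0.3]
width: 0.697
```

```bash
python3 - <<'E'
from h import *
go(0.649,-0.101,0.168,8.5)
s,T=tool()
d=vision.capture("wrist"); cv2.imwrite("pics/w4.png",d["color"]); P=pts(d,T); c=d["color"].astype(int)
m=((P[...,2]>0.188)&(P[...,2]<0.205)&(d["z_map"]>0.1)&(c.max(-1)<110)).astype(np.uint8)
k,L,st_,ce=cv2.connectedComponentsWithStats(m)
for i in range(1,k):
    if st_[i,4]<200: continue
    q=P[L==i]; r=cv2.minAreaRect((q[:,:2]*1000).astype(np.float32)); print(st_[i],q.mean(0).round(4),r)
E
```

```text
t 6.58 pos [ 0.646  -0.1     0.2254] yaw 8.8 xdir [-3.e-04 -7.e-04 -1.e+00] q [-0.405  0.525  0.734  1.537 -0.364  1.221  0.541] w 0.697
  shift/0.3 total [ 0.1913 -0.0046  0.0093] dist 0.0575
  psi 8.5 angx share 0.01 rad 0.005
  psi 188.5 angx share -6.273 rad -3.136
[ 163    4   78   63 2106] [0.5949 0.0085 0.1959] ((593.606201171875, 8.875467300415039), (52.065330505371094, 13.97514820098877), 39.18147277832031)
[   0   64   67   72 1780] [ 0.4864 -0.0478  0.1941] ((483.8228759765625, -47.768531799316406), (13.642102241516113, 51.7480354309082), 49.06055450439453)
[ 254  178   18   68 1174] [ 0.65   -0.0991  0.1964] ((650.5291748046875, -100.72586822509766), (12.583203315734863, 50.79167175292969), 8.777673721313477)
[ 83 234  57  45 914] [ 0.5442 -0.1523  0.1961] ((540.8394775390625, -157.32151794433594), (50.46489334106445, 12.994525909423828), 50.11656951904297)
```

View pics/w4.png

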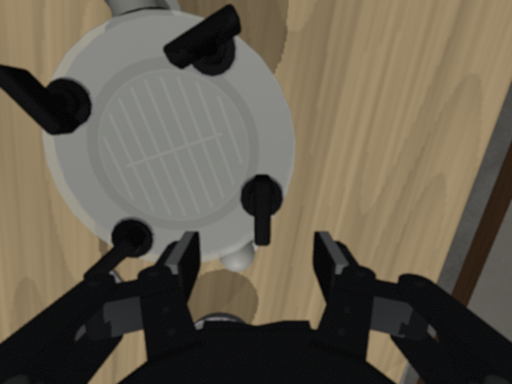

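send_rows --steps '[{"hand": 0.2, "xyz": [0, -0.003, 0.0095], "angular": [0.01, 0, 0]}, {"hand": 0.2, "xyz": [0.06, 0, 0], "angular": [0, 0, 0]}, {"hand": 0.1, "xyz": [0.07, 0, 0], "angular": [0, 0, 0]}, {"hand": 0, "xyz": [0.061, 0, 0], "angular": [0, 0, 0]}, {"hand": -0.2, "xyz": [0, 0, 0], "angular": [0, 0, 0]}, {"hand": -0.4, "xyz": [0, 0, 0], "angular": [0, 0, 0]}]'

```text
time: 7.13
position: [0.6486, -0.1002, 0.1678]
tcp_rot: [-0.114, 1.569, 0.115]
contact_force: [0.2, -0.7, 0.0]
width: 0.3
```

```bash
python3 -c "
from h import *
st(); go(0.649,-0.1013,0.168,8.5)"
```

```text
t 7.13 pos [ 0.6486 -0.1002  0.1678] yaw 8.35 w 0.3 F [ 0.2 -0.7  0. ] M [-0.009  0.047 -0.024] q7 0.56 tau [-0.061 -0.115  0.08 ] dq7 -0.011
t 7.13 pos [ 0.6486 -0.1002  0.1678] yaw 8.35 xdir [-1.7e-03  1.0e-04 -1.0e+00] q [-0.386  0.579  0.705  1.595 -0.405  1.12   0.564] w 0.3
  shift/0.3 total [-0.0006 -0.0038  0.0007] dist 0.0012
  psi 8.5 angx share -0.005 rad -0.003
  psi 188.5 angx share 6.278 rad 3.139
```

Good; close and start turning.

send_rows --steps '[{"hand": -1, "xyz": [0, -0.003, 0], "angular": [0, 0, 0]}, {"hand": -1, "xyz": [0, 0, 0], "angular": [0, 0, 0]}, {"hand": -1, "xyz": [0, 0, 0], "angular": [0, 0, 0]}, {"hand": -1, "xyz": [0, 0, 0], "angular": [0, 0, 0]}]'

```text
time: 7.47
position: [0.6507, -0.1012, 0.1698]
tcp_rot: [-0.114, 1.564, 0.113]
contact_force: [4.3, -0.1, 0.8]
width: 0.112
```

```bash
python3 -c "
from h import *
st()"
```

```text
t 7.47 pos [ 0.6507 -0.1012  0.1698] yaw 8.31 w 0.112 F [ 4.3 -0.1  0.8] M [ 0.014 -0.897 -0.001] q7 0.56 tau [ 0.561  1.339 -0.01 ] dq7 -0.001
```

send_rows --steps '[{"hand": -1, "xyz": [0.0003, 0, 0], "angular": [0.1, 0, 0]}, {"hand": -1, "xyz": [0.0003, 0, 0], "angular": [0.1, 0, 0]}, {"hand": -1, "xyz": [0.0003, 0, 0], "angular": [0.1, 0, 0]}]'

```text
time: 7.72
position: [0.6507, -0.1012, 0.1695]
tcp_rot: [0.006, 1.567, -0.006]
contact_force: [4.4, -0.2, 1.4]
width: 0.113
```

```bash
python3 -c "
from h import *
st()"
```

```text
t 7.72 pos [ 0.6507 -0.1012  0.1695] yaw -0.43 w 0.113 F [ 4.4 -0.2  1.4] M [ 0.015 -0.942  0.009] q7 0.43 tau [0.785 1.375 0.846] dq7 -0.513
```

send_rows --steps '[{"hand": -1, "xyz": [0.0003, 0, 0], "angular": [0.1, 0, 0]}, {"hand": -1, "xyz": [0.0003, 0, 0], "angular": [0.1, 0, 0]}]'

```text
time: 7.88
position: [0.6507, -0.1012, 0.1693]
tcp_rot: [0.084, 1.565, -0.084]
contact_force: [5.1, 0.8, 1.2]
width: 0.113
```

```bash
python3 -c "
from h import *
st()"
```

```text
t 7.88 pos [ 0.6507 -0.1012  0.1693] yaw -6.15 w 0.113 F [5.1 0.8 1.2] M [-0.061 -1.011  0.006] q7 0.35 tau [0.799 1.413 0.83 ] dq7 -0.511
```

send_rows --steps '[{"hand": -1, "xyz": [0.0003, 0, 0], "angular": [0.1, 0, 0]}]'

```text
time: 7.97
position: [0.6507, -0.1012, 0.1692]
tcp_rot: [0.124, 1.563, -0.124]
contact_force: [5.3, -0.1, 2.0]
width: 0.114
```

```bash
python3 -c "
from h import *
st()"
```

```text
t 7.97 pos [ 0.6507 -0.1012  0.1692] yaw -9.02 w 0.114 F [ 5.3 -0.1  2. ] M [-0.069 -1.012  0.038] q7 0.31 tau [0.812 1.433 0.829] dq7 -0.512
```

send_rows --steps '[{"hand": -1, "xyz": [0.0003, 0, 0], "angular": [0.1, 0, 0]}]'

```text
time: 8.05
position: [0.6507, -0.1012, 0.1691]
tcp_rot: [0.163, 1.561, -0.163]
contact_force: [5.1, 0.3, 1.3]
width: 0.114
```

```bash
python3 -c "
from h import *
st()"
```

```text
t 8.05 pos [ 0.6507 -0.1012  0.1691] yaw -11.88 w 0.114 F [5.1 0.3 1.3] M [ 0.005 -1.083  0.002] q7 0.26 tau [0.827 1.454 0.828] dq7 -0.508
```

send_rows --steps '[{"hand": -1, "xyz": [0.0003, 0, 0], "angular": [0.1, 0, 0]}]'

```text
time: 8.13
position: [0.6508, -0.1012, 0.169]
tcp_rot: [0.202, 1.557, -0.202]
contact_force: [5.4, -0.9, 1.2]
width: 0.115
```

```bash
python3 -c "
from h import *
st()"
```

```text
t 8.13 pos [ 0.6508 -0.1012  0.169 ] yaw -14.75 w 0.115 F [ 5.4 -0.9  1.2] M [-0.034 -1.03   0.092] q7 0.22 tau [0.843 1.474 0.826] dq7 -0.51
```

send_rows --steps '[{"hand": -1, "xyz": [0.0003, 0, 0], "angular": [0.1, 0, 0]}]'

```text
time: 8.22
position: [0.6508, -0.1012, 0.1689]
tcp_rot: [0.241, 1.553, -0.241]
contact_force: [4.9, -0.5, 1.7]
width: 0.111
```

```bash
python3 -c "
from h import *
st()"
```

```text
t 8.22 pos [ 0.6508 -0.1012  0.1689] yaw -17.61 w 0.111 F [ 4.9 -0.5  1.7] M [-0.08  -1.008  0.027] q7 0.18 tau [0.853 1.479 0.817] dq7 -0.508
```

send_rows --steps '[{"hand": -1, "xyz": [0.0003, 0, 0], "angular": [0.1, 0, 0]}]'

```text
time: 8.3
position: [0.6508, -0.1013, 0.1688]
tcp_rot: [0.281, 1.549, -0.28]
contact_force: [4.7, -0.3, 1.7]
width: 0.111
```

```bash
python3 -c "
from h import *
st()"
```

```text
t 8.3 pos [ 0.6508 -0.1013  0.1688] yaw -20.48 w 0.111 F [ 4.7 -0.3  1.7] M [-0.056 -1.104  0.092] q7 0.13 tau [0.861 1.49  0.81 ] dq7 -0.508
```

send_rows --steps '[{"hand": -1, "xyz": [0.0003, 0, 0], "angular": [0.1, 0, 0]}]'

```text
time: 8.38
position: [0.6508, -0.1013, 0.1688]
tcp_rot: [0.32, 1.543, -0.319]
contact_force: [5.0, -1.2, 1.8]
width: 0.113
```

```bash
python3 -c "
from h import *
st()"
```

```text
t 8.38 pos [ 0.6508 -0.1013  0.1688] yaw -23.34 w 0.113 F [ 5.  -1.2  1.8] M [-0.019 -1.11   0.064] q7 0.09 tau [0.868 1.499 0.8  ] dq7 -0.509
```

send_rows --steps '[{"hand": -1, "xyz": [0.0003, 0, 0], "angular": [0.1, 0, 0]}]'

```text
time: 8.47
position: [0.6508, -0.1013, 0.1687]
tcp_rot: [0.359, 1.537, -0.358]
contact_force: [5.5, -0.2, 1.9]
width: 0.111
```

```bash
python3 -c "
from h import *
st()"
```

```text
t 8.47 pos [ 0.6508 -0.1013  0.1687] yaw -26.2 w 0.111 F [ 5.5 -0.2  1.9] M [-0.043 -1.087  0.053] q7 0.05 tau [0.875 1.507 0.789] dq7 -0.507
```

send_rows --steps '[{"hand": -1, "xyz": [0.0003, 0, 0], "angular": [0.1, 0, 0]}]'

```text
time: 8.55
position: [0.6508, -0.1012, 0.1686]
tcp_rot: [0.398, 1.53, -0.397]
contact_force: [5.9, -0.2, 1.9]
width: 0.113
```

```bash
python3 -c "
from h import *
st()"
```

```text
t 8.55 pos [ 0.6508 -0.1012  0.1686] yaw -29.07 w 0.113 F [ 5.9 -0.2  1.9] M [-0.066 -1.089 -0.022] q7 0.01 tau [0.883 1.519 0.781] dq7 -0.506
```

send_rows --steps '[{"hand": -1, "xyz": [0.0003, 0, 0], "angular": [0.1, 0, 0]}]'

```text
time: 8.63
position: [0.6508, -0.1013, 0.1685]
tcp_rot: [0.437, 1.522, -0.436]
contact_force: [4.7, 0.1, 1.7]
width: 0.113
```

```bash
python3 -c "
from h import *
st()"
```

```text
t 8.63 pos [ 0.6508 -0.1013  0.1685] yaw -31.93 w 0.113 F [4.7 0.1 1.7] M [-0.063 -1.112  0.093] q7 -0.04 tau [0.891 1.531 0.772] dq7 -0.506
```

send_rows --steps '[{"hand": -1, "xyz": [0.0003, 0, 0], "angular": [0.1, 0, 0]}]'

```text
time: 8.72
position: [0.6509, -0.1012, 0.1684]
tcp_rot: [0.476, 1.514, -0.475]
contact_force: [5.4, -0.5, 2.2]
width: 0.113
```

```bash
python3 -c "
from h import *
st()"
```

```text
t 8.72 pos [ 0.6509 -0.1012  0.1684] yaw -34.79 w 0.113 F [ 5.4 -0.5  2.2] M [-0.045 -1.169  0.024] q7 -0.08 tau [0.899 1.543 0.764] dq7 -0.506
```

send_rows --steps '[{"hand": -1, "xyz": [0.0003, 0, 0], "angular": [0.1, 0, 0]}]'

```text
time: 8.8
position: [0.6509, -0.1013, 0.1684]
tcp_rot: [0.515, 1.505, -0.513]
contact_force: [5.1, -0.1, 2.1]
width: 0.111
```

```bash
python3 -c "
from h import *
st()"
```

```text
t 8.8 pos [ 0.6509 -0.1013  0.1684] yaw -37.66 w 0.111 F [ 5.1 -0.1  2.1] M [-0.085 -1.098  0.043] q7 -0.12 tau [0.907 1.556 0.756] dq7 -0.506
```

send_rows --steps '[{"hand": 0.2, "xyz": [0, 0, 0], "angular": [0, 0, 0]}, {"hand": 0.4, "xyz": [-0.01, 0, 0], "angular": [0, 0, 0]}, {"hand": 0.4, "xyz": [-0.07, 0, 0], "angular": [0, 0, 0]}, {"hand": 0.4, "xyz": [-0.11, 0, 0], "angular": [0, 0, 0]}, {"hand": 0.4, "xyz": [0, 0, 0], "angular": [0, 0, 0]}]'

```text
time: 9.22
position: [0.6507, -0.1027, 0.2297]
tcp_rot: [0.513, 1.503, -0.512]
contact_force: [1.2, -1.1, 0.6]
width: 0.702
```

```bash
python3 -c "
from h import *
st(); go(0.593,0.0093,0.225,128.7)"
```

```text
t 9.22 pos [ 0.6507 -0.1027  0.2297] yaw -37.54 w 0.702 F [ 1.2 -1.1  0.6] M [-0.019 -0.08   0.004] q7 -0.15 tau [ 0.13   1.312 -0.315] dq7 0.029
t 9.22 pos [ 0.6507 -0.1027  0.2297] yaw -37.54 xdir [ 6.e-03 -9.e-04 -1.e+00] q [-0.513  0.595  0.947  1.531 -0.498  1.267 -0.154] w 0.702
  shift/0.3 total [ 0.0142  0.1788 -0.38  ] dist 0.1261
  psi 128.7 angx share -5.803 rad -2.901
  psi 308.7 angx share 0.48 rad 0.24
```

send_rows --steps '[{"hand": 0.4, "xyz": [0.003, 0.045, -0.095], "angular": [0, 0, 0]}, {"hand": 0.4, "xyz": [0.003, 0.045, -0.095], "angular": [0, 0, 0]}, {"hand": 0.4, "xyz": [0.003, 0.045, -0.095], "angular": [0, 0, 0]}, {"hand": 0.4, "xyz": [0.003, 0.044, -0.095], "angular": [0.24, 0, 0]}, {"hand": 0.4, "xyz": [0, 0, 0], "angular": [0.24, 0, 0]}, {"hand": 0.4, "xyz": [0, 0, 0], "angular": [0, 0, 0]}, {"hand": 0.4, "xyz": [0, 0, 0], "angular": [0, 0, 0]}]'

```text
time: 9.8
position: [0.5913, 0.0108, 0.2206]
tcp_rot: [0.695, 1.456, -0.696]
contact_force: [-0.2, 0.6, 0.3]
width: 0.699
```

```bash
python3 -c "
from h import *
st(); go(0.593,0.0093,0.168,128.7)"
```

```text
t 9.8 pos [0.5913 0.0108 0.2206] yaw -51.05 w 0.699 F [-0.2  0.6  0.3] M [-0.01  -0.065  0.014] q7 -0.54 tau [-0.209  0.126 -0.606] dq7 0.023
t 9.8 pos [0.5913 0.0108 0.2206] yaw -51.05 xdir [-0.e+00 -5.e-04 -1.e+00] q [-0.832  0.516  1.063  1.714 -0.48   1.2   -0.535] w 0.699
  shift/0.3 total [0.1752 0.0014 0.0073] dist 0.0526
  psi 128.7 angx share -6.275 rad -3.137
  psi 308.7 angx share 0.009 rad 0.004
```

send_rows --steps '[{"hand": 0.4, "xyz": [0, 0, 0], "angular": [-0.25, 0, 0]}, {"hand": 0.4, "xyz": [0, 0, 0], "angular": [-0.25, 0, 0]}, {"hand": 0.4, "xyz": [0, 0, 0], "angular": [-0.25, 0, 0]}, {"hand": 0.4, "xyz": [0, 0, 0], "angular": [-0.25, 0, 0]}, {"hand": 0.4, "xyz": [0, 0, 0], "angular": [-0.25, 0, 0]}, {"hand": 0.4, "xyz": [0, 0, 0], "angular": [-0.25, 0, 0]}, {"hand": 0.4, "xyz": [0, 0, 0], "angular": [-0.25, 0, 0]}, {"hand": 0.4, "xyz": [0, 0, 0], "angular": [-0.25, 0, 0]}, {"hand": 0.4, "xyz": [0, 0, 0], "angular": [-0.25, 0, 0]}, {"hand": 0.4, "xyz": [0, 0, 0], "angular": [-0.25, 0, 0]}]'

```text
time: 10.63
position: [0.5918, 0.0086, 0.2207]
tcp_rot: [-0.285, 1.551, 0.284]
contact_force: [-0.2, 0.7, 1.1]
width: 0.702
```

```bash
python3 -c "
from h import *
go(0.593,0.0093,0.168,128.7)"
```

```text
t 10.63 pos [0.5918 0.0086 0.2207] yaw 20.76 xdir [ 7.e-04 -6.e-04 -1.e+00] q [-0.638  0.407  0.738  1.704 -0.296  1.145  0.545] w 0.702
  shift/0.3 total [0.1757 0.0009 0.0046] dist 0.0527
  psi 128.7 angx share -3.768 rad -1.884
  psi 308.7 angx share 2.515 rad 1.258
```

send_rows --steps '[{"hand": 0.4, "xyz": [0, 0, 0], "angular": [-0.25, 0, 0]}, {"hand": 0.4, "xyz": [0, 0, 0], "angular": [-0.25, 0, 0]}, {"hand": 0.4, "xyz": [0, 0, 0], "angular": [-0.25, 0, 0]}, {"hand": 0.4, "xyz": [0, 0, 0], "angular": [-0.25, 0, 0]}, {"hand": 0.4, "xyz": [0, 0, 0], "angular": [-0.25, 0, 0]}, {"hand": 0.4, "xyz": [0, 0, 0], "angular": [-0.25, 0, 0]}, {"hand": 0.4, "xyz": [0, 0, 0], "angular": [-0.25, 0, 0]}, {"hand": 0.4, "xyz": [0, 0, 0], "angular": [-0.25, 0, 0]}, {"hand": 0.4, "xyz": [0, 0, 0], "angular": [-0.25, 0, 0]}, {"hand": 0.4, "xyz": [0, 0, 0], "angular": [-0.25, 0, 0]}]'

```text
time: 11.47
position: [0.5918, 0.0085, 0.2207]
tcp_rot: [-1.24, 1.189, 1.239]
contact_force: [-0.1, -1.0, -0.9]
width: 0.7
```

```bash
python3 -c "
from h import *
go(0.593,0.0093,0.168,128.7)"
```

```text
t 11.47 pos [0.5918 0.0085 0.2207] yaw 92.36 xdir [ 8.e-04 -7.e-04 -1.e+00] q [-0.442  0.362  0.458  1.691 -0.173  1.128  1.677] w 0.7
  shift/0.3 total [ 0.1756 -0.004   0.0026] dist 0.0527
  psi 128.7 angx share -1.268 rad -0.634
  psi 308.7 angx share 5.015 rad 2.507
```

send_rows --steps '[{"hand": 0.4, "xyz": [0, 0, 0], "angular": [-0.25, 0, 0]}, {"hand": 0.4, "xyz": [0, 0, 0], "angular": [-0.25, 0, 0]}, {"hand": 0.4, "xyz": [0, 0, 0], "angular": [-0.25, 0, 0]}, {"hand": 0.4, "xyz": [0, 0, 0], "angular": [-0.25, 0, 0]}, {"hand": 0.4, "xyz": [0, 0, 0], "angular": [-0.24, 0, 0]}, {"hand": 0.2, "xyz": [0, 0, 0], "angular": [0, 0, 0]}, {"hand": 0.2, "xyz": [0, 0, 0], "angular": [0, 0, 0]}]'

```text
time: 12.05
position: [0.5917, 0.009, 0.2206]
tcp_rot: [-1.67, 0.828, 1.669]
contact_force: [0.6, -1.3, -0.1]
width: 0.599
```

```bash
python3 -c "
from h import *
go(0.593,0.0093,0.168,128.7)"
```

```text
t 12.05 pos [0.5917 0.009  0.2206] yaw 127.24 xdir [ 6.e-04 -3.e-04 -1.e+00] q [-0.35   0.351  0.333  1.686 -0.125  1.125  2.239] w 0.599
  shift/0.3 total [ 0.1752 -0.004  -0.0018] dist 0.0526
  psi 128.7 angx share -0.051 rad -0.025
  psi 308.7 angx share 6.232 rad 3.116
```

send_rows --steps '[{"hand": 0.2, "xyz": [0, -0.004, -0.002], "angular": [-0.05, 0, 0]}, {"hand": 0.2, "xyz": [0.06, 0, 0], "angular": [0, 0, 0]}, {"hand": 0, "xyz": [0.06, 0, 0], "angular": [0, 0, 0]}, {"hand": -0.2, "xyz": [0.053, 0, 0], "angular": [0, 0, 0]}, {"hand": -0.4, "xyz": [0, 0, 0], "angular": [0, 0, 0]}, {"hand": -0.4, "xyz": [0, 0, 0], "angular": [0, 0, 0]}]'

```text
time: 12.55
position: [0.5924, 0.011, 0.1679]
tcp_rot: [-1.688, 0.809, 1.69]
contact_force: [0.1, 0.2, 0.6]
width: 0.294
```

```bash
python3 -c "
from h import *
go(0.593,0.0093,0.168,128.7)"
```

```text
t 12.55 pos [0.5924 0.011  0.1679] yaw 128.85 xdir [-1.7e-03 -5.0e-04 -1.0e+00] q [-0.339  0.403  0.317  1.743 -0.144  1.02   2.279] w 0.294
  shift/0.3 total [-0.0004  0.002  -0.0055] dist 0.0018
  psi 128.7 angx share 0.005 rad 0.003
  psi 308.7 angx share -6.278 rad -3.139
```

send_rows --steps '[{"hand": -1, "xyz": [0, 0, 0], "angular": [0, 0, 0]}, {"hand": -1, "xyz": [0, 0, 0], "angular": [0, 0, 0]}, {"hand": -1, "xyz": [0, 0, 0], "angular": [0, 0, 0]}, {"hand": -1, "xyz": [0, 0, 0], "angular": [0, 0, 0]}]'

```text
time: 12.88
position: [0.5945, 0.0098, 0.1697]
tcp_rot: [-1.692, 0.808, 1.684]
contact_force: [3.9, -3.7, -4.2]
width: 0.111
```

```bash
python3 -c "
from h import *
st()"
```

```text
t 12.88 pos [0.5945 0.0098 0.1697] yaw 128.81 w 0.111 F [ 3.9 -3.7 -4.2] M [-0.773 -0.883 -0.019] q7 2.28 tau [-1.009  1.43  -0.017] dq7 0.0
```

send_rows --steps '[{"hand": -1, "xyz": [0.0003, 0, 0], "angular": [0.1, 0, 0]}, {"hand": -1, "xyz": [0.0003, 0, 0], "angular": [0.1, 0, 0]}]'

```text
time: 13.05
position: [0.5945, 0.0097, 0.1695]
tcp_rot: [-1.622, 0.879, 1.615]
contact_force: [3.9, -3.3, -4.2]
width: 0.113
```

```bash
python3 -c "
from h import *
st()"
```

```text
t 13.05 pos [0.5945 0.0097 0.1695] yaw 122.96 w 0.113 F [ 3.9 -3.3 -4.2] M [-0.787 -0.946  0.034] q7 2.19 tau [-0.906  1.546  1.027] dq7 -0.548
```

send_rows --steps '[{"hand": -1, "xyz": [0.0003, 0, 0], "angular": [0.1, 0, 0]}]'

```text
time: 13.13
position: [0.5945, 0.0097, 0.1694]
tcp_rot: [-1.588, 0.912, 1.58]
contact_force: [4.2, -4.6, -3.5]
width: 0.111
```

```bash
python3 -c "
from h import *
st()"
```

```text
t 13.13 pos [0.5945 0.0097 0.1694] yaw 120.08 w 0.111 F [ 4.2 -4.6 -3.5] M [-0.814 -0.889  0.021] q7 2.14 tau [-0.955  1.581  0.878] dq7 -0.538
```

send_rows --steps '[{"hand": -1, "xyz": [0.0003, 0, 0], "angular": [0.1, 0, 0]}]'

```text
time: 13.22
position: [0.5945, 0.0097, 0.1693]
tcp_rot: [-1.553, 0.945, 1.546]
contact_force: [4.6, -3.9, -3.1]
width: 0.108
```

```bash
python3 -c "
from h import *
st()"
```

```text
t 13.22 pos [0.5945 0.0097 0.1693] yaw 117.21 w 0.108 F [ 4.6 -3.9 -3.1] M [-0.88 -0.96  0.02] q7 2.1 tau [-0.98   1.617  0.863] dq7 -0.538
```

send_rows --steps '[{"hand": -1, "xyz": [0.0003, 0, 0], "angular": [0.1, 0, 0]}]'

```text
time: 13.3
position: [0.5946, 0.0097, 0.1692]
tcp_rot: [-1.518, 0.976, 1.511]
contact_force: [4.3, -3.0, -5.0]
width: 0.113
```

```bash
python3 -c "
from h import *
st()"
```

```text
t 13.3 pos [0.5946 0.0097 0.1692] yaw 114.35 w 0.113 F [ 4.3 -3.  -5. ] M [-0.854 -0.969  0.024] q7 2.05 tau [-0.998  1.652  0.86 ] dq7 -0.537
```

send_rows --steps '[{"hand": -1, "xyz": [0.0003, 0, 0], "angular": [0.1, 0, 0]}]'

```text
time: 13.38
position: [0.5946, 0.0096, 0.1691]
tcp_rot: [-1.483, 1.007, 1.476]
contact_force: [4.7, -4.6, -4.2]
width: 0.111
```

```bash
python3 -c "
from h import *
st()"
```

```text
t 13.38 pos [0.5946 0.0096 0.1691] yaw 111.48 w 0.111 F [ 4.7 -4.6 -4.2] M [-0.868 -1.039  0.002] q7 2.01 tau [-1.014  1.686  0.859] dq7 -0.536
```

send_rows --steps '[{"hand": -1, "xyz": [0.0003, 0, 0], "angular": [0.1, 0, 0]}]'

```text
time: 13.47
position: [0.5946, 0.0096, 0.1691]
tcp_rot: [-1.448, 1.036, 1.44]
contact_force: [4.5, -3.6, -4.5]
width: 0.108
```

```bash
python3 -c "
from h import *
st()"
```

```text
t 13.47 pos [0.5946 0.0096 0.1691] yaw 108.62 w 0.108 F [ 4.5 -3.6 -4.5] M [-0.896 -1.019  0.029] q7 1.96 tau [-1.03   1.719  0.858] dq7 -0.536
```

send_rows --steps '[{"hand": -1, "xyz": [0.0003, 0, 0], "angular": [0.1, 0, 0]}, {"hand": -1, "xyz": [0.0003, 0, 0], "angular": [0.1, 0, 0]}]'

```text
time: 13.63
position: [0.5946, 0.0095, 0.1688]
tcp_rot: [-1.376, 1.093, 1.369]
contact_force: [4.5, -4.5, -5.4]
width: 0.11
```

```bash
python3 -c "
from h import *
st()"
```

```text
t 13.63 pos [0.5946 0.0095 0.1688] yaw 102.88 w 0.11 F [ 4.5 -4.5 -5.4] M [-0.914 -1.04   0.072] q7 1.87 tau [-1.062  1.78   0.856] dq7 -0.533
```

send_rows --steps '[{"hand": -1, "xyz": [0.0003, 0, 0], "angular": [0.1, 0, 0]}, {"hand": -1, "xyz": [0.0003, 0, 0], "angular": [0.1, 0, 0]}]'

```text
time: 13.8
position: [0.5946, 0.0095, 0.1687]
tcp_rot: [-1.304, 1.146, 1.297]
contact_force: [4.4, -4.9, -4.2]
width: 0.11
```

```bash
python3 -c "
from h import *
st()"
```

```text
t 13.8 pos [0.5946 0.0095 0.1687] yaw 97.15 w 0.11 F [ 4.4 -4.9 -4.2] M [-0.986 -1.083  0.028] q7 1.78 tau [-1.094  1.835  0.854] dq7 -0.532
```

send_rows --steps '[{"hand": -1, "xyz": [0.0003, 0, 0], "angular": [0.1, 0, 0]}, {"hand": -1, "xyz": [0.0003, 0, 0], "angular": [0.1, 0, 0]}]'

```text
time: 13.97
position: [0.5947, 0.0094, 0.1685]
tcp_rot: [-1.231, 1.196, 1.224]
contact_force: [5.0, -4.9, -4.8]
width: 0.115
```

```bash
python3 -c "
from h import *
st()"
```

```text
t 13.97 pos [0.5947 0.0094 0.1685] yaw 91.43 w 0.115 F [ 5.  -4.9 -4.8] M [-1.034 -1.112  0.047] q7 1.69 tau [-1.128  1.884  0.851] dq7 -0.533
```

send_rows --steps '[{"hand": -1, "xyz": [0.0003, 0, 0], "angular": [0.1, 0, 0]}, {"hand": -1, "xyz": [0.0003, 0, 0], "angular": [0.1, 0, 0]}]'

```text
time: 14.13
position: [0.5947, 0.0094, 0.1683]
tcp_rot: [-1.157, 1.242, 1.15]
contact_force: [5.8, -5.5, -5.8]
width: 0.109
```

```bash
python3 -c "
from h import *
st()"
```

```text
t 14.13 pos [0.5947 0.0094 0.1683] yaw 85.69 w 0.109 F [ 5.8 -5.5 -5.8] M [-1.02  -1.196  0.025] q7 1.6 tau [-1.16   1.926  0.849] dq7 -0.533
```

send_rows --steps '[{"hand": -1, "xyz": [0.0003, 0, 0], "angular": [0.1, 0, 0]}]'

```text
time: 14.22
position: [0.5947, 0.0093, 0.1682]
tcp_rot: [-1.12, 1.264, 1.113]
contact_force: [4.6, -5.3, -4.2]
width: 0.111
```

```bash
python3 -c "
from h import *
st()"
```

```text
t 14.22 pos [0.5947 0.0093 0.1682] yaw 82.83 w 0.111 F [ 4.6 -5.3 -4.2] M [-1.077 -1.129  0.021] q7 1.56 tau [-1.187  1.921  0.841] dq7 -0.53
```

send_rows --steps '[{"hand": -1, "xyz": [0.0003, 0, 0], "angular": [0.1, 0, 0]}]'

```text
time: 14.3
position: [0.5947, 0.0093, 0.1681]
tcp_rot: [-1.082, 1.285, 1.075]
contact_force: [5.2, -5.4, -4.3]
width: 0.112
```

```bash
python3 -c "
from h import *
st()"
```

```text
t 14.3 pos [0.5947 0.0093 0.1681] yaw 79.96 w 0.112 F [ 5.2 -5.4 -4.3] M [-1.04  -1.106  0.032] q7 1.51 tau [-1.211  1.924  0.827] dq7 -0.528
```

send_rows --steps '[{"hand": -1, "xyz": [0.0003, 0, 0], "angular": [0.1, 0, 0]}]'

```text
time: 14.38
position: [0.5947, 0.0092, 0.168]
tcp_rot: [-1.045, 1.305, 1.038]
contact_force: [4.6, -5.4, -4.7]
width: 0.113
```

```bash
python3 -c "
from h import *
st()"
```

```text
t 14.38 pos [0.5947 0.0092 0.168 ] yaw 77.1 w 0.113 F [ 4.6 -5.4 -4.7] M [-1.139 -1.076  0.011] q7 1.47 tau [-1.235  1.923  0.816] dq7 -0.528
```

send_rows --steps '[{"hand": 0.2, "xyz": [0, 0, 0], "angular": [0, 0, 0]}, {"hand": 0.4, "xyz": [-0.01, 0, 0], "angular": [0, 0, 0]}, {"hand": 0.4, "xyz": [-0.07, 0, 0], "angular": [0, 0, 0]}, {"hand": 0.4, "xyz": [-0.11, 0, 0], "angular": [0, 0, 0]}, {"hand": 0.4, "xyz": [0, 0, 0], "angular": [0, 0, 0]}]'

```text
time: 14.8
position: [0.5957, 0.0113, 0.2302]
tcp_rot: [-1.047, 1.297, 1.041]
contact_force: [0.3, -0.8, 1.0]
width: 0.702
```

```bash
python3 -c "
from h import *
st(); go(0.5400,-0.158,0.225,139.5)"
```

```text
t 14.8 pos [0.5957 0.0113 0.2302] yaw 77.37 w 0.702 F [ 0.3 -0.8  1. ] M [-0.098 -0.05  -0.026] q7 1.44 tau [ 0.096  1.415 -0.268] dq7 0.023
t 14.8 pos [0.5957 0.0113 0.2302] yaw 77.37 xdir [ 0.0084  0.0019 -1.    ] q [-0.506  0.365  0.543  1.68  -0.207  1.144  1.442] w 0.702
  shift/0.3 total [ 0.0146  0.0579 -0.5914] dist 0.1783
  psi 139.5 angx share -2.169 rad -1.084
  psi 319.5 angx share 4.114 rad 2.057
```

send_rows --steps '[{"hand": 0.4, "xyz": [0.001, 0.0116, -0.1183], "angular": [0, 0, 0]}, {"hand": 0.4, "xyz": [0.001, 0.0116, -0.1183], "angular": [0, 0, 0]}, {"hand": 0.4, "xyz": [0.001, 0.0116, -0.1183], "angular": [0, 0, 0]}, {"hand": 0.4, "xyz": [0.001, 0.0116, -0.1183], "angular": [0, 0, 0]}, {"hand": 0.4, "xyz": [0.001, 0.0116, -0.1183], "angular": [-0.24, 0, 0]}, {"hand": 0.4, "xyz": [0, 0, 0], "angular": [-0.24, 0, 0]}, {"hand": 0.4, "xyz": [0, 0, 0], "angular": [-0.24, 0, 0]}, {"hand": 0.4, "xyz": [0, 0, 0], "angular": [-0.24, 0, 0]}, {"hand": 0.4, "xyz": [0, 0, 0], "angular": [-0.24, 0, 0]}, {"hand": 0.4, "xyz": [0, 0, 0], "angular": [-0.24, 0, 0]}]'

```text
time: 15.63
position: [0.5372, -0.1578, 0.2233]
tcp_rot: [-1.572, 0.925, 1.57]
contact_force: [0.2, -0.1, 0.2]
width: 0.699
```

send_rows --steps '[{"hand": 0.4, "xyz": [0, 0, 0], "angular": [-0.24, 0, 0]}, {"hand": 0.3, "xyz": [0, 0, 0], "angular": [-0.24, 0, 0]}, {"hand": 0.2, "xyz": [0, 0, 0], "angular": [-0.24, 0, 0]}, {"hand": 0.2, "xyz": [0, 0, 0], "angular": [0, 0, 0]}, {"hand": 0.2, "xyz": [0, 0, 0], "angular": [0, 0, 0]}]'

```text
time: 16.05
position: [0.5371, -0.158, 0.223]
tcp_rot: [-1.806, 0.674, 1.805]
contact_force: [-0.0, 0.5, 0.9]
width: 0.599
```

```bash
python3 -c "
from h import *
st(); go(0.539,-0.1575,0.168,139.5)"
```

```text
t 16.05 pos [ 0.5371 -0.158   0.223 ] yaw 139.02 w 0.599 F [-0.   0.5  0.9] M [-0.023 -0.033 -0.049] q7 2.75 tau [0.035 0.005 0.674] dq7 -0.031
t 16.05 pos [ 0.5371 -0.158   0.223 ] yaw 139.02 xdir [ 1.2e-03  5.0e-04 -1.0e+00] q [-0.113  0.295  0.394  1.763 -0.126  1.108  2.749] w 0.599
  shift/0.3 total [ 0.1833 -0.0051 -0.0037] dist 0.055
  psi 139.5 angx share -0.017 rad -0.008
  psi 319.5 angx share 6.266 rad 3.133
```

send_rows --steps '[{"hand": 0.2, "xyz": [0, -0.005, -0.004], "angular": [-0.01, 0, 0]}, {"hand": 0.2, "xyz": [0.06, 0, 0], "angular": [0, 0, 0]}, {"hand": 0, "xyz": [0.06, 0, 0], "angular": [0, 0, 0]}, {"hand": -0.2, "xyz": [0.061, 0, 0], "angular": [0, 0, 0]}, {"hand": -0.4, "xyz": [0, 0, 0], "angular": [0, 0, 0]}, {"hand": -0.4, "xyz": [0, 0, 0], "angular": [0, 0, 0]}]'

```text
time: 16.55
position: [0.5384, -0.1575, 0.1676]
tcp_rot: [-1.808, 0.67, 1.812]
contact_force: [0.2, -0.2, 0.8]
width: 0.299
```

```bash
python3 -c "
from h import *
go(0.539,-0.1575,0.168,139.5)"
```

```text
t 16.55 pos [ 0.5384 -0.1575  0.1676] yaw 139.4 xdir [-1.8e-03  3.0e-04 -1.0e+00] q [-0.093  0.354  0.374  1.823 -0.151  0.994  2.776] w 0.299
  shift/0.3 total [-0.0015 -0.0013 -0.0016] dist 0.0008
  psi 139.5 angx share -0.004 rad -0.002
  psi 319.5 angx share 6.28 rad 3.14
```

send_rows --steps '[{"hand": -1, "xyz": [0, 0, 0], "angular": [0, 0, 0]}, {"hand": -1, "xyz": [0, 0, 0], "angular": [0, 0, 0]}, {"hand": -1, "xyz": [0, 0, 0], "angular": [0, 0, 0]}, {"hand": -1, "xyz": [0, 0, 0], "angular": [0, 0, 0]}]'

```text
time: 16.88
position: [0.5399, -0.1583, 0.1692]
tcp_rot: [-1.813, 0.668, 1.808]
contact_force: [2.6, -1.3, 2.6]
width: 0.118
```

```bash
python3 -c "
from h import *
st()"
```

```text
t 16.88 pos [ 0.5399 -0.1583  0.1692] yaw 139.46 w 0.118 F [ 2.6 -1.3  2.6] M [-0.476 -0.363  0.019] q7 2.78 tau [-0.322  0.849  0.008] dq7 0.002
```

send_rows --steps '[{"hand": -1, "xyz": [0.0003, 0, 0], "angular": [0.1, 0, 0]}, {"hand": -1, "xyz": [0.0003, 0, 0], "angular": [0.1, 0, 0]}, {"hand": -1, "xyz": [0.0003, 0, 0], "angular": [0.1, 0, 0]}]'

```text
time: 17.13
position: [0.5399, -0.1582, 0.1689]
tcp_rot: [-1.713, 0.784, 1.708]
contact_force: [2.1, -1.3, 3.6]
width: 0.115
```

```bash
python3 -c "
from h import *
st()"
```

```text
t 17.13 pos [ 0.5399 -0.1582  0.1689] yaw 130.73 w 0.115 F [ 2.1 -1.3  3.6] M [-0.38  -0.362  0.048] q7 2.64 tau [-0.216  0.831  0.903] dq7 -0.543
```

send_rows --steps '[{"hand": -1, "xyz": [0.0003, 0, 0], "angular": [0.1, 0, 0]}, {"hand": -1, "xyz": [0.0003, 0, 0], "angular": [0.1, 0, 0]}]'

```text
time: 17.3
position: [0.5399, -0.1583, 0.1687]
tcp_rot: [-1.646, 0.855, 1.64]
contact_force: [1.7, -1.7, 3.6]
width: 0.116
```

```bash
python3 -c "
from h import *
st()"
```

```text
t 17.3 pos [ 0.5399 -0.1583  0.1687] yaw 125.0 w 0.116 F [ 1.7 -1.7  3.6] M [-0.386 -0.39   0.024] q7 2.55 tau [-0.219  0.833  0.885] dq7 -0.542
```

send_rows --steps '[{"hand": -1, "xyz": [0.0003, 0, 0], "angular": [0.1, 0, 0]}]'

```text
time: 17.38
position: [0.5399, -0.1583, 0.1686]
tcp_rot: [-1.611, 0.889, 1.606]
contact_force: [1.9, -1.4, 2.6]
width: 0.115
```

```bash
python3 -c "
from h import *
st()"
```

```text
t 17.38 pos [ 0.5399 -0.1583  0.1686] yaw 122.13 w 0.115 F [ 1.9 -1.4  2.6] M [-0.391 -0.413  0.041] q7 2.5 tau [-0.215  0.836  0.884] dq7 -0.541
```

send_rows --steps '[{"hand": -1, "xyz": [0.0003, 0, 0], "angular": [0.1, 0, 0]}]'

```text
time: 17.47
position: [0.5399, -0.1583, 0.1685]
tcp_rot: [-1.577, 0.922, 1.572]
contact_force: [2.3, -1.9, 1.9]
width: 0.111
```

```bash
python3 -c "
from h import *
st()"
```

```text
t 17.47 pos [ 0.5399 -0.1583  0.1685] yaw 119.27 w 0.111 F [ 2.3 -1.9  1.9] M [-0.41  -0.379 -0.012] q7 2.46 tau [-0.209  0.838  0.883] dq7 -0.538
```

send_rows --steps '[{"hand": -1, "xyz": [0.0003, 0, 0], "angular": [0.1, 0, 0]}, {"hand": -1, "xyz": [0.0003, 0, 0], "angular": [0.1, 0, 0]}]'

```text
time: 17.63
position: [0.5399, -0.1582, 0.1683]
tcp_rot: [-1.507, 0.985, 1.502]
contact_force: [1.1, -1.6, 4.2]
width: 0.116
```

```bash
python3 -c "
from h import *
st()"
```

```text
t 17.63 pos [ 0.5399 -0.1582  0.1683] yaw 113.54 w 0.116 F [ 1.1 -1.6  4.2] M [-0.431 -0.375  0.017] q7 2.37 tau [-0.197  0.843  0.881] dq7 -0.54
```

send_rows --steps '[{"hand": -1, "xyz": [0.0003, 0, 0], "angular": [0.1, 0, 0]}, {"hand": -1, "xyz": [0.0003, 0, 0], "angular": [0.1, 0, 0]}]'

```text
time: 17.8
position: [0.5399, -0.1582, 0.1681]
tcp_rot: [-1.436, 1.044, 1.432]
contact_force: [2.7, -2.8, 2.8]
width: 0.115
```

```bash
python3 -c "
from h import *
st()"
```

```text
t 17.8 pos [ 0.5399 -0.1582  0.1681] yaw 107.81 w 0.115 F [ 2.7 -2.8  2.8] M [-0.399 -0.369 -0.021] q7 2.28 tau [-0.184  0.849  0.877] dq7 -0.538
```

send_rows --steps '[{"hand": -1, "xyz": [0.0003, 0, 0], "angular": [0.1, 0, 0]}, {"hand": -1, "xyz": [0.0003, 0, 0], "angular": [0.1, 0, 0]}]'

```text
time: 17.97
position: [0.5399, -0.1582, 0.168]
tcp_rot: [-1.365, 1.1, 1.36]
contact_force: [1.6, -2.3, 3.5]
width: 0.112
```

```bash
python3 -c "
from h import *
st()"
```

```text
t 17.97 pos [ 0.5399 -0.1582  0.168 ] yaw 102.08 w 0.112 F [ 1.6 -2.3  3.5] M [-0.402 -0.453  0.047] q7 2.19 tau [-0.171  0.856  0.875] dq7 -0.536
```

send_rows --steps '[{"hand": -1, "xyz": [0.0003, 0, 0], "angular": [0.1, 0, 0]}]'

```text
time: 18.05
position: [0.5399, -0.1582, 0.1679]
tcp_rot: [-1.329, 1.127, 1.324]
contact_force: [1.6, -1.9, 3.6]
width: 0.117
```

```bash
python3 -c "
from h import *
st()"
```

```text
t 18.05 pos [ 0.5399 -0.1582  0.1679] yaw 99.22 w 0.117 F [ 1.6 -1.9  3.6] M [-0.402 -0.441  0.028] q7 2.14 tau [-0.175  0.821  0.862] dq7 -0.534
```

send_rows --steps '[{"hand": -1, "xyz": [0.0003, 0, 0], "angular": [0.1, 0, 0]}]'

```text
time: 18.13
position: [0.5399, -0.1582, 0.1678]
tcp_rot: [-1.292, 1.153, 1.288]
contact_force: [1.9, -1.8, 4.5]
width: 0.114
```

```bash
python3 -c "
from h import *
st()"
```

```text
t 18.13 pos [ 0.5399 -0.1582  0.1678] yaw 96.36 w 0.114 F [ 1.9 -1.8  4.5] M [-0.372 -0.41   0.025] q7 2.1 tau [-0.184  0.784  0.837] dq7 -0.534
```

send_rows --steps '[{"hand": -1, "xyz": [0.0003, 0, 0], "angular": [0.1, 0, 0]}]'

```text
time: 18.22
position: [0.5399, -0.1582, 0.1677]
tcp_rot: [-1.256, 1.178, 1.252]
contact_force: [1.7, -2.8, 3.7]
width: 0.115
```

```bash
python3 -c "
from h import *
st()"
```

```text
t 18.22 pos [ 0.5399 -0.1582  0.1677] yaw 93.49 w 0.115 F [ 1.7 -2.8  3.7] M [-0.396 -0.367  0.097] q7 2.05 tau [-0.196  0.751  0.811] dq7 -0.535
```

send_rows --steps '[{"hand": -1, "xyz": [0.0003, 0, 0], "angular": [0.1, 0, 0]}]'

```text
time: 18.3
position: [0.5399, -0.1582, 0.1677]
tcp_rot: [-1.219, 1.202, 1.215]
contact_force: [2.1, -2.4, 5.0]
width: 0.115
```

```bash
python3 -c "
from h import *
st()"
```

```text
t 18.3 pos [ 0.5399 -0.1582  0.1677] yaw 90.63 w 0.115 F [ 2.1 -2.4  5. ] M [-0.347 -0.372  0.086] q7 2.01 tau [-0.204  0.74   0.792] dq7 -0.531
```

send_rows --steps '[{"hand": -1, "xyz": [0, 0, 0], "angular": [0, 0, 0]}, {"hand": -1, "xyz": [0, 0, 0], "angular": [0, 0, 0]}, {"hand": -1, "xyz": [0, 0, 0], "angular": [0, 0, 0]}, {"hand": -1, "xyz": [0, 0, 0], "angular": [0, 0, 0]}]'

```text
time: 18.63
position: [0.5399, -0.1582, 0.1677]
tcp_rot: [-1.221, 1.201, 1.217]
contact_force: [1.7, -0.7, 4.9]
width: 0.112
```

```bash
python3 - <<'E'
from h import *
st()
d=vision.capture("top"); P=pts(d); c=d["color"].astype(int); z=P[...,2]
cv2.imwrite("pics/top2.png",d["color"])
d2=vision.capture("scene"); cv2.imwrite("pics/s4.png",cv2.resize(d2["color"][120:280,130:330],None,fx=4,fy=3.7))
E
```

```text
t 18.63 pos [ 0.5399 -0.1582  0.1677] yaw 90.82 w 0.112 F [ 1.7 -0.7  4.9] M [-0.395 -0.362 -0.04 ] q7 2.01 tau [-0.227  0.799  0.052] dq7 -0.0
```

View pics/s4.png

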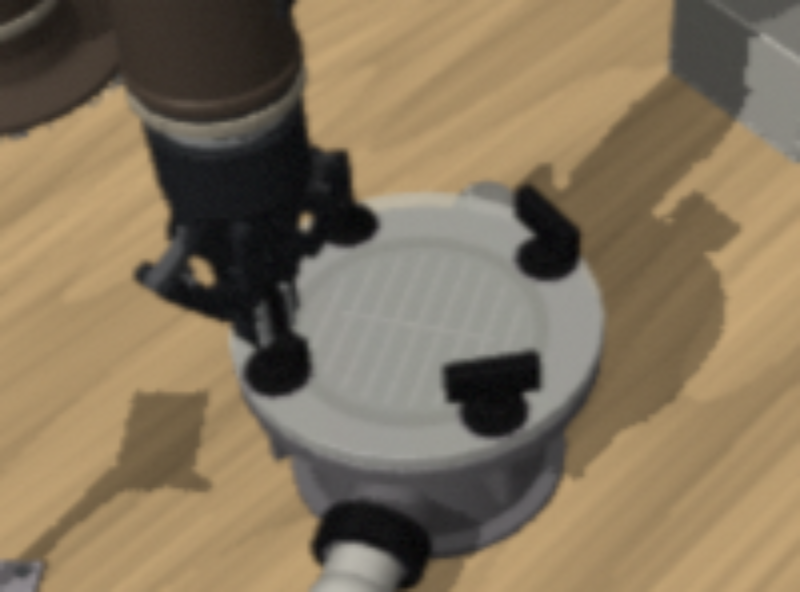

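send_rows --steps '[{"hand": -1, "xyz": [0.0003, 0, 0], "angular": [0.1, 0, 0]}, {"hand": -1, "xyz": [0.0003, 0, 0], "angular": [0.1, 0, 0]}, {"hand": -1, "xyz": [0.0003, 0, 0], "angular": [0.1, 0, 0]}]' --grip_force 100

```text
time: 18.98
position: [0.5399, -0.1582, 0.1675]
tcp_rot: [-1.109, 1.269, 1.105]
contact_force: [1.1, -1.7, 6.9]
width: 0.099
```

```bash
python3 -c "
from h import *
st()"
```

```text
t 18.98 pos [ 0.5399 -0.1582  0.1675] yaw 82.1 w 0.099 F [ 1.1 -1.7  6.9] M [-0.357 -0.27   0.15 ] q7 1.87 tau [-0.203  0.639  0.78 ] dq7 -0.529
```

send_rows --steps '[{"hand": -1, "xyz": [0.0003, 0, 0], "angular": [0.1, 0, 0]}, {"hand": -1, "xyz": [0.0003, 0, 0], "angular": [0.1, 0, 0]}]'

```text
time: 19.15
position: [0.5399, -0.1582, 0.1673]
tcp_rot: [-1.034, 1.31, 1.03]
contact_force: [2.3, -2.2, 6.7]
width: 0.104
```

```bash
python3 -c "
from h import *
st()"
```

```text
t 19.15 pos [ 0.5399 -0.1582  0.1673] yaw 76.37 w 0.104 F [ 2.3 -2.2  6.7] M [-0.379 -0.267  0.141] q7 1.79 tau [-0.217  0.62   0.749] dq7 -0.528
```

send_rows --steps '[{"hand": -1, "xyz": [0.0003, 0, 0], "angular": [0.1, 0, 0]}]'

```text
time: 19.23
position: [0.5399, -0.1582, 0.1672]
tcp_rot: [-0.996, 1.329, 0.993]
contact_force: [0.7, -1.3, 6.5]
width: 0.103
```

```bash
python3 -c "
from h import *
st()"
```

```text
t 19.23 pos [ 0.5399 -0.1582  0.1672] yaw 73.51 w 0.103 F [ 0.7 -1.3  6.5] M [-0.337 -0.26   0.138] q7 1.74 tau [-0.219  0.611  0.74 ] dq7 -0.525
```

send_rows --steps '[{"hand": -1, "xyz": [0.0003, 0, 0], "angular": [0.1, 0, 0]}]'

```text
time: 19.32
position: [0.5399, -0.1582, 0.1672]
tcp_rot: [-0.958, 1.348, 0.955]
contact_force: [1.4, -2.2, 6.1]
width: 0.099
```

```bash
python3 -c "
from h import *
st()"
```

```text
t 19.32 pos [ 0.5399 -0.1582  0.1672] yaw 70.64 w 0.099 F [ 1.4 -2.2  6.1] M [-0.367 -0.264  0.217] q7 1.7 tau [-0.219  0.603  0.731] dq7 -0.525
```

send_rows --steps '[{"hand": -1, "xyz": [0.0003, 0, 0], "angular": [0.1, 0, 0]}]'

```text
time: 19.4
position: [0.5399, -0.1582, 0.1671]
tcp_rot: [-0.92, 1.366, 0.917]
contact_force: [1.1, -1.4, 6.3]
width: 0.103
```

```bash
python3 -c "
from h import *
st()"
```

```text
t 19.4 pos [ 0.5399 -0.1582  0.1671] yaw 67.79 w 0.103 F [ 1.1 -1.4  6.3] M [-0.367 -0.275  0.206] q7 1.65 tau [-0.219  0.594  0.723] dq7 -0.526
```

send_rows --steps '[{"hand": -1, "xyz": [0.0002, 0, 0], "angular": [0.06, 0, 0]}]'

```text
time: 19.48
position: [0.5399, -0.1582, 0.167]
tcp_rot: [-0.897, 1.376, 0.894]
contact_force: [1.0, -2.3, 6.6]
width: 0.1
```

```bash
python3 -c "
from h import *
st()"
```

```text
t 19.48 pos [ 0.5399 -0.1582  0.167 ] yaw 66.05 w 0.1 F [ 1.  -2.3  6.6] M [-0.379 -0.241  0.185] q7 1.63 tau [-0.309  0.571  0.065] dq7 -0.289
```

send_rows --steps '[{"hand": -1, "xyz": [0.0002, 0, 0], "angular": [0.06, 0, 0]}]'

```text
time: 19.57
position: [0.5399, -0.1582, 0.167]
tcp_rot: [-0.875, 1.386, 0.872]
contact_force: [1.7, -2.5, 7.3]
width: 0.103
```

```bash
python3 -c "
from h import *
st()"
```

```text
t 19.57 pos [ 0.5399 -0.1582  0.167 ] yaw 64.39 w 0.103 F [ 1.7 -2.5  7.3] M [-0.302 -0.232  0.143] q7 1.6 tau [-0.287  0.57   0.303] dq7 -0.313
```

send_rows --steps '[{"hand": -1, "xyz": [0.0002, 0, 0], "angular": [0.06, 0, 0]}]'

```text
time: 19.65
position: [0.5399, -0.1582, 0.1669]
tcp_rot: [-0.853, 1.395, 0.85]
contact_force: [1.0, -1.4, 7.0]
width: 0.102
```

```bash
python3 -c "
from h import *
st()"
```

```text
t 19.65 pos [ 0.5399 -0.1582  0.1669] yaw 62.69 w 0.102 F [ 1.  -1.4  7. ] M [-0.304 -0.256  0.179] q7 1.57 tau [-0.274  0.562  0.356] dq7 -0.314
```

send_rows --steps '[{"hand": -1, "xyz": [0.0002, 0, 0], "angular": [0.06, 0, 0]}]'

```text
time: 19.73
position: [0.5399, -0.1582, 0.1668]
tcp_rot: [-0.83, 1.405, 0.827]
contact_force: [0.4, -1.2, 6.3]
width: 0.107
```

```bash
python3 -c "
from h import *
st()"
```

```text
t 19.73 pos [ 0.5399 -0.1582  0.1668] yaw 60.97 w 0.107 F [ 0.4 -1.2  6.3] M [-0.341 -0.24   0.154] q7 1.55 tau [-0.27   0.551  0.357] dq7 -0.315
```

send_rows --steps '[{"hand": -1, "xyz": [0.0002, 0, 0], "angular": [0.06, 0, 0]}]'

```text
time: 19.82
position: [0.5399, -0.1582, 0.1668]
tcp_rot: [-0.807, 1.414, 0.804]
contact_force: [0.6, -1.1, 7.4]
width: 0.103
```

```bash
python3 -c "
from h import *
st()"
```

```text
t 19.82 pos [ 0.5399 -0.1582  0.1668] yaw 59.25 w 0.103 F [ 0.6 -1.1  7.4] M [-0.33  -0.225  0.133] q7 1.52 tau [-0.269  0.539  0.353] dq7 -0.312
```

send_rows --steps '[{"hand": -1, "xyz": [0.0002, 0, 0], "angular": [0.06, 0, 0]}]'

```text
time: 19.9
position: [0.5399, -0.1582, 0.1668]
tcp_rot: [-0.784, 1.423, 0.781]
contact_force: [0.9, -1.7, 6.9]
width: 0.102
```

```bash
python3 -c "
from h import *
st()"
```

```text
t 19.9 pos [ 0.5399 -0.1582  0.1668] yaw 57.53 w 0.102 F [ 0.9 -1.7  6.9] M [-0.338 -0.22   0.191] q7 1.5 tau [-0.269  0.528  0.348] dq7 -0.313
```

send_rows --steps '[{"hand": -1, "xyz": [0.0002, 0, 0], "angular": [0.06, 0, 0]}]'

```text
time: 19.98
position: [0.5399, -0.1582, 0.1667]
tcp_rot: [-0.761, 1.431, 0.758]
contact_force: [1.5, -2.9, 7.9]
width: 0.105
```

```bash
python3 -c "
from h import *
st()"
```

```text
t 19.98 pos [ 0.5399 -0.1582  0.1667] yaw 55.81 w 0.105 F [ 1.5 -2.9  7.9] M [-0.302 -0.214  0.184] q7 1.47 tau [-0.269  0.516  0.343] dq7 -0.31
```

send_rows --steps '[{"hand": -1, "xyz": [0.0002, 0, 0], "angular": [0.05, 0, 0]}]'

```text
time: 20.07
position: [0.5399, -0.1582, 0.1666]
tcp_rot: [-0.741, 1.438, 0.739]
contact_force: [1.2, -2.4, 8.9]
width: 0.106
```

```bash
python3 -c "
from h import *
st()"
```

```text
t 20.07 pos [ 0.5399 -0.1582  0.1666] yaw 54.37 w 0.106 F [ 1.2 -2.4  8.9] M [-0.295 -0.184  0.191] q7 1.45 tau [-0.295  0.486  0.178] dq7 -0.252
```

send_rows --steps '[{"hand": -1, "xyz": [0.0002, 0, 0], "angular": [0.05, 0, 0]}]'

```text
time: 20.15
position: [0.5399, -0.1582, 0.1666]
tcp_rot: [-0.722, 1.445, 0.72]
contact_force: [0.4, -2.6, 8.9]
width: 0.104
```

```bash
python3 -c "
from h import *
st()"
```

```text
t 20.15 pos [ 0.5399 -0.1582  0.1666] yaw 52.96 w 0.104 F [ 0.4 -2.6  8.9] M [-0.337 -0.204  0.167] q7 1.43 tau [-0.291  0.467  0.234] dq7 -0.259
```

send_rows --steps '[{"hand": -1, "xyz": [0.0002, 0, 0], "angular": [0.05, 0, 0]}]'

```text
time: 20.23
position: [0.54, -0.1582, 0.1666]
tcp_rot: [-0.703, 1.452, 0.7]
contact_force: [0.2, -1.8, 8.2]
width: 0.103
```

```bash
python3 -c "
from h import *
st()"
```

```text
t 20.23 pos [ 0.54   -0.1582  0.1666] yaw 51.53 w 0.103 F [ 0.2 -1.8  8.2] M [-0.295 -0.121  0.189] q7 1.4 tau [-0.298  0.42   0.236] dq7 -0.259
```

send_rows --steps '[{"hand": -1, "xyz": [0.0001, 0, 0], "angular": [0.05, 0, 0]}]'

```text
time: 20.32
position: [0.5399, -0.1582, 0.1665]
tcp_rot: [-0.684, 1.458, 0.681]
contact_force: [0.2, -1.9, 8.3]
width: 0.103
```

```bash
python3 -c "
from h import *
st()"
```

```text
t 20.32 pos [ 0.5399 -0.1582  0.1665] yaw 50.1 w 0.103 F [ 0.2 -1.9  8.3] M [-0.296 -0.179  0.197] q7 1.38 tau [-0.306  0.435  0.22 ] dq7 -0.258
```

send_rows --steps '[{"hand": -1, "xyz": [0.0001, 0, 0], "angular": [0.05, 0, 0]}]'

```text
time: 20.4
position: [0.5399, -0.1582, 0.1665]
tcp_rot: [-0.664, 1.464, 0.662]
contact_force: [-0.1, -1.6, 8.9]
width: 0.103
```

```bash
python3 -c "
from h import *
st()"
```

```text
t 20.4 pos [ 0.5399 -0.1582  0.1665] yaw 48.67 w 0.103 F [-0.1 -1.6  8.9] M [-0.325 -0.233  0.282] q7 1.36 tau [-0.32   0.42   0.198] dq7 -0.258
```

send_rows --steps '[{"hand": -1, "xyz": [0.0001, 0, 0], "angular": [0.05, 0, 0]}]'

```text
time: 20.48
position: [0.5399, -0.1582, 0.1665]
tcp_rot: [-0.645, 1.47, 0.643]
contact_force: [0.8, -1.2, 8.6]
width: 0.1
```

```bash
python3 -c "
from h import *
st()"
```

```text
t 20.48 pos [ 0.5399 -0.1582  0.1665] yaw 47.24 w 0.1 F [ 0.8 -1.2  8.6] M [-0.281 -0.144  0.294] q7 1.34 tau [-0.336  0.405  0.176] dq7 -0.258
```

send_rows --steps '[{"hand": -1, "xyz": [0.0001, 0, 0], "angular": [0.05, 0, 0]}]'

```text
time: 20.57
position: [0.54, -0.1582, 0.1665]
tcp_rot: [-0.626, 1.476, 0.623]
contact_force: [1.0, -1.1, 9.2]
width: 0.103
```

```bash
python3 -c "
from h import *
st()"
```

```text
t 20.57 pos [ 0.54   -0.1582  0.1665] yaw 45.81 w 0.103 F [ 1.  -1.1  9.2] M [-0.333 -0.112  0.302] q7 1.32 tau [-0.353  0.388  0.152] dq7 -0.258
```

send_rows --steps '[{"hand": -1, "xyz": [0.0001, 0, 0], "angular": [0.05, 0, 0]}, {"hand": -1, "xyz": [0.0001, 0, 0], "angular": [0.05, 0, 0]}]'

```text
time: 20.73
position: [0.54, -0.1582, 0.1665]
tcp_rot: [-0.587, 1.487, 0.585]
contact_force: [0.9, -1.7, 9.0]
width: 0.101
```

```bash
python3 -c "
from h import *
st()"
```

```text
t 20.73 pos [ 0.54   -0.1582  0.1665] yaw 42.95 w 0.101 F [ 0.9 -1.7  9. ] M [-0.357 -0.131  0.32 ] q7 1.28 tau [-0.39   0.352  0.101] dq7 -0.256
```

send_rows --steps '[{"hand": -1, "xyz": [0.0001, 0, 0], "angular": [0.05, 0, 0]}]'

```text
time: 20.82
position: [0.54, -0.1582, 0.1665]
tcp_rot: [-0.568, 1.493, 0.566]
contact_force: [0.3, -0.8, 9.1]
width: 0.1
```

```bash
python3 -c "
from h import *
st()"
```

```text
t 20.82 pos [ 0.54   -0.1582  0.1665] yaw 41.53 w 0.1 F [ 0.3 -0.8  9.1] M [-0.309 -0.077  0.352] q7 1.25 tau [-0.408  0.333  0.076] dq7 -0.256
```

send_rows --steps '[{"hand": -1, "xyz": [0.0001, 0, 0], "angular": [0.05, 0, 0]}]'

```text
time: 20.9
position: [0.54, -0.1582, 0.1664]
tcp_rot: [-0.548, 1.498, 0.546]
contact_force: [0.2, -2.8, 9.5]
width: 0.106
```

```bash
python3 -c "
from h import *
st()"
```

```text
t 20.9 pos [ 0.54   -0.1582  0.1664] yaw 40.1 w 0.106 F [ 0.2 -2.8  9.5] M [-0.295 -0.062  0.383] q7 1.23 tau [-0.426  0.314  0.05 ] dq7 -0.255
```

send_rows --steps '[{"hand": 0.2, "xyz": [0, 0, 0], "angular": [0, 0, 0]}, {"hand": 0.4, "xyz": [-0.01, 0, 0], "angular": [0, 0, 0]}, {"hand": 0.4, "xyz": [-0.07, 0, 0], "angular": [0, 0, 0]}, {"hand": 0.4, "xyz": [-0.11, 0, 0], "angular": [0, 0, 0]}, {"hand": 0.4, "xyz": [0, 0, 0], "angular": [0, 0, 0]}]'

```text
time: 21.32
position: [0.5406, -0.1588, 0.2266]
tcp_rot: [-0.549, 1.495, 0.545]
contact_force: [0.7, -0.1, 1.2]
width: 0.702
```

```bash
python3 -c "
from h import *
st(); go(0.5945,0.0092,0.225,77.1)"
```

```text
t 21.32 pos [ 0.5406 -0.1588  0.2266] yaw 40.1 w 0.702 F [ 0.7 -0.1  1.2] M [-0.07  -0.038 -0.007] q7 1.18 tau [ 0.243  1.441 -0.441] dq7 0.039
t 21.32 pos [ 0.5406 -0.1588  0.2266] yaw 40.1 xdir [ 5.5e-03 -4.0e-04 -1.0e+00] q [-0.419  0.355  0.812  1.771 -0.284  1.131  1.183] w 0.702
  shift/0.3 total [0.006  0.3125 0.4982] dist 0.1764
  psi 77.1 angx share -1.292 rad -0.646
  psi 257.1 angx share 4.992 rad 2.496
```

send_rows --steps '[{"hand": 0.4, "xyz": [0, 0.0625, 0.0996], "angular": [0, 0, 0]}, {"hand": 0.4, "xyz": [0, 0.0625, 0.0996], "angular": [0, 0, 0]}, {"hand": 0.4, "xyz": [0, 0.0625, 0.0996], "angular": [0, 0, 0]}, {"hand": 0.4, "xyz": [0, 0.0625, 0.0996], "angular": [0, 0, 0]}, {"hand": 0.4, "xyz": [0, 0.0625, 0.0996], "angular": [-0.215, 0, 0]}, {"hand": 0.4, "xyz": [0, 0, 0], "angular": [-0.215, 0, 0]}, {"hand": 0.4, "xyz": [0, 0, 0], "angular": [-0.215, 0, 0]}, {"hand": 0.4, "xyz": [0, 0, 0], "angular": [-0.215, 0, 0]}, {"hand": 0.4, "xyz": [0, 0, 0], "angular": [-0.215, 0, 0]}, {"hand": 0.4, "xyz": [0, 0, 0], "angular": [-0.217, 0, 0]}]'

```text
time: 22.15
position: [0.5922, 0.0106, 0.2216]
tcp_rot: [-1.046, 1.305, 1.048]
contact_force: [-0.0, -0.6, 0.0]
width: 0.7
```

send_rows --steps '[{"hand": 0.2, "xyz": [0, 0, 0], "angular": [0, 0, 0]}, {"hand": 0.2, "xyz": [0, 0, 0], "angular": [0, 0, 0]}]'

```text
time: 22.32
position: [0.5924, 0.0103, 0.2218]
tcp_rot: [-1.039, 1.309, 1.04]
contact_force: [-0.7, -0.0, 0.7]
width: 0.599
```

```bash
python3 -c "
from h import *
st(); go(0.595,0.009,0.167,77.1)"
```

```text
t 22.32 pos [0.5924 0.0103 0.2218] yaw 76.93 w 0.599 F [-0.7 -0.   0.7] M [-0.028  0.006 -0.081] q7 1.47 tau [0.059 0.004 0.58 ] dq7 -0.025
t 22.32 pos [0.5924 0.0103 0.2218] yaw 76.93 xdir [-6.e-04  7.e-04 -1.e+00] q [-0.553  0.383  0.611  1.694 -0.239  1.14   1.468] w 0.599
  shift/0.3 total [ 0.1825 -0.0097 -0.0023] dist 0.0548
  psi 77.1 angx share -0.006 rad -0.003
  psi 257.1 angx share 6.277 rad 3.139
```

send_rows --steps '[{"hand": 0.2, "xyz": [0, -0.0095, -0.002], "angular": [0, 0, 0]}, {"hand": 0.2, "xyz": [0.06, 0, 0], "angular": [0, 0, 0]}, {"hand": 0, "xyz": [0.06, 0, 0], "angular": [0, 0, 0]}, {"hand": -0.2, "xyz": [0.061, 0, 0], "angular": [0, 0, 0]}, {"hand": -0.4, "xyz": [0, 0, 0], "angular": [0, 0, 0]}, {"hand": -0.4, "xyz": [0, 0, 0], "angular": [0, 0, 0]}]'

```text
time: 22.82
position: [0.5948, 0.0089, 0.1669]
tcp_rot: [-1.04, 1.31, 1.041]
contact_force: [0.2, -0.4, 0.5]
width: 0.304
```

```bash
python3 -c "
from h import *
st(); go(0.595,0.009,0.167,77.1)"
```

```text
t 22.82 pos [0.5948 0.0089 0.1669] yaw 77.0 w 0.304 F [ 0.2 -0.4  0.5] M [-0.037  0.011  0.012] q7 1.5 tau [-0.076 -0.124  0.044] dq7 0.003
t 22.82 pos [0.5948 0.0089 0.1669] yaw 77.0 xdir [-2.1e-03 -5.0e-04 -1.0e+00] q [-0.528  0.443  0.589  1.75  -0.28   1.035  1.504] w 0.304
  shift/0.3 total [-0.0002 -0.0005  0.0003] dist 0.0002
  psi 77.1 angx share -0.004 rad -0.002
  psi 257.1 angx share 6.28 rad 3.14
```

send_rows --steps '[{"hand": -1, "xyz": [0, 0, 0], "angular": [0, 0, 0]}, {"hand": -1, "xyz": [0, 0, 0], "angular": [0, 0, 0]}, {"hand": -1, "xyz": [0, 0, 0], "angular": [0, 0, 0]}, {"hand": -1, "xyz": [0, 0, 0], "angular": [0, 0, 0]}]'

```text
time: 23.15
position: [0.596, 0.0088, 0.1688]
tcp_rot: [-1.042, 1.306, 1.04]
contact_force: [-0.8, -0.5, 6.0]
width: 0.096
```

```bash
python3 -c "
from h import *
st()"
```

```text
t 23.15 pos [0.596  0.0088 0.1688] yaw 77.06 w 0.096 F [-0.8 -0.5  6. ] M [-0.185  0.3   -0.021] q7 1.51 tau [-0.261 -0.467  0.006] dq7 0.001
```

send_rows --steps '[{"hand": -1, "xyz": [0.0003, 0, 0], "angular": [0.1, 0, 0]}, {"hand": -1, "xyz": [0.0003, 0, 0], "angular": [0.1, 0, 0]}, {"hand": -1, "xyz": [0.0003, 0, 0], "angular": [0.1, 0, 0]}]'

```text
time: 23.4
position: [0.5959, 0.0085, 0.1685]
tcp_rot: [-0.927, 1.363, 0.925]
contact_force: [-2.3, -0.9, 6.3]
width: 0.095
```

```bash
python3 -c "
from h import *
st()"
```

```text
t 23.4 pos [0.5959 0.0085 0.1685] yaw 68.33 w 0.095 F [-2.3 -0.9  6.3] M [-0.289  0.407  0.121] q7 1.37 tau [-0.413 -0.634  0.787] dq7 -0.523
```

send_rows --steps '[{"hand": -1, "xyz": [0.0003, 0, 0], "angular": [0.1, 0, 0]}, {"hand": -1, "xyz": [0.0003, 0, 0], "angular": [0.1, 0, 0]}]'

```text
time: 23.57
position: [0.5959, 0.0084, 0.1684]
tcp_rot: [-0.851, 1.397, 0.849]
contact_force: [-2.2, -1.9, 7.2]
width: 0.098
```

```bash
python3 -c "
from h import *
st()"
```

```text
t 23.57 pos [0.5959 0.0084 0.1684] yaw 62.6 w 0.098 F [-2.2 -1.9  7.2] M [-0.392  0.511  0.101] q7 1.28 tau [-0.573 -0.719  0.748] dq7 -0.52
```

send_rows --steps '[{"hand": -1, "xyz": [0.0003, 0, 0], "angular": [0.1, 0, 0]}]'

```text
time: 23.65
position: [0.5958, 0.0083, 0.1683]
tcp_rot: [-0.812, 1.412, 0.811]
contact_force: [-2.5, -1.5, 7.9]
width: 0.1
```

```bash
python3 -c "
from h import *
st()"
```

```text
t 23.65 pos [0.5958 0.0083 0.1683] yaw 59.74 w 0.1 F [-2.5 -1.5  7.9] M [-0.423  0.584  0.106] q7 1.24 tau [-0.649 -0.769  0.735] dq7 -0.518
```

send_rows --steps '[{"hand": -1, "xyz": [0.0003, 0, 0], "angular": [0.1, 0, 0]}]'

```text
time: 23.73
position: [0.5958, 0.0082, 0.1682]
tcp_rot: [-0.774, 1.427, 0.773]
contact_force: [-2.4, -2.1, 8.0]
width: 0.097
```

```bash
python3 -c "
from h import *
st()"
```

```text
t 23.73 pos [0.5958 0.0082 0.1682] yaw 56.87 w 0.097 F [-2.4 -2.1  8. ] M [-0.495  0.595  0.171] q7 1.2 tau [-0.724 -0.824  0.719] dq7 -0.518
```

send_rows --steps '[{"hand": -1, "xyz": [0.0003, 0, 0], "angular": [0.1, 0, 0]}]'

```text
time: 23.82
position: [0.5957, 0.0081, 0.1681]
tcp_rot: [-0.736, 1.442, 0.734]
contact_force: [-2.5, -2.0, 8.7]
width: 0.098
```

```bash
python3 -c "
from h import *
st()"
```

```text
t 23.82 pos [0.5957 0.0081 0.1681] yaw 54.0 w 0.098 F [-2.5 -2.   8.7] M [-0.537  0.643  0.126] q7 1.15 tau [-0.798 -0.886  0.703] dq7 -0.517
```

send_rows --steps '[{"hand": -1, "xyz": [0.0002, 0, 0], "angular": [0.05, 0, 0]}, {"hand": -1, "xyz": [0.0001, 0, 0], "angular": [0.05, 0, 0]}]'

```text
time: 23.98
position: [0.5957, 0.008, 0.168]
tcp_rot: [-0.698, 1.455, 0.697]
contact_force: [-3.5, -2.1, 8.2]
width: 0.098
```

```bash
python3 -c "
from h import *
st()"
```

```text
t 23.98 pos [0.5957 0.008  0.168 ] yaw 51.2 w 0.098 F [-3.5 -2.1  8.2] M [-0.597  0.746  0.175] q7 1.11 tau [-0.935 -0.908  0.183] dq7 -0.254
```

send_rows --steps '[{"hand": -1, "xyz": [0.0002, 0, 0], "angular": [0.05, 0, 0]}, {"hand": -1, "xyz": [0.0001, 0, 0], "angular": [0.05, 0, 0]}]'

```text
time: 24.15
position: [0.5956, 0.008, 0.168]
tcp_rot: [-0.659, 1.467, 0.658]
contact_force: [-3.7, -2.7, 8.2]
width: 0.099
```

```bash
python3 -c "
from h import *
st()"
```

```text
t 24.15 pos [0.5956 0.008  0.168 ] yaw 48.34 w 0.099 F [-3.7 -2.7  8.2] M [-0.585  0.716  0.164] q7 1.07 tau [-0.984 -0.971  0.246] dq7 -0.256
```

send_rows --steps '[{"hand": -1, "xyz": [0.0002, 0, 0], "angular": [0.05, 0, 0]}]'

```text
time: 24.23
position: [0.5956, 0.0079, 0.1679]
tcp_rot: [-0.64, 1.474, 0.639]
contact_force: [-4.1, -2.9, 8.3]
width: 0.095
```

```bash
python3 -c "
from h import *
st()"
```

```text
t 24.23 pos [0.5956 0.0079 0.1679] yaw 46.91 w 0.095 F [-4.1 -2.9  8.3] M [-0.585  0.802  0.166] q7 1.05 tau [-1.022 -1.046  0.238] dq7 -0.259
```

send_rows --steps '[{"hand": -1, "xyz": [0.0002, 0, 0], "angular": [0.05, 0, 0]}]'

```text
time: 24.32
position: [0.5956, 0.0079, 0.1679]
tcp_rot: [-0.621, 1.479, 0.62]
contact_force: [-4.4, -2.2, 8.6]
width: 0.099
```

```bash
python3 -c "
from h import *
st()"
```

```text
t 24.32 pos [0.5956 0.0079 0.1679] yaw 45.48 w 0.099 F [-4.4 -2.2  8.6] M [-0.566  0.834  0.197] q7 1.03 tau [-1.058 -1.097  0.232] dq7 -0.258
```

send_rows --steps '[{"hand": -1, "xyz": [0.0002, 0, 0], "angular": [0.05, 0, 0]}]'

```text
time: 24.4
position: [0.5955, 0.0079, 0.1678]
tcp_rot: [-0.601, 1.485, 0.6]
contact_force: [-3.9, -2.7, 9.4]
width: 0.096
```

```bash
python3 -c "
from h import *
st()"
```

```text
t 24.4 pos [0.5955 0.0079 0.1678] yaw 44.04 w 0.096 F [-3.9 -2.7  9.4] M [-0.61   0.86   0.219] q7 1.0 tau [-1.095 -1.15   0.225] dq7 -0.256
```

send_rows --steps '[{"hand": -1, "xyz": [0.0002, 0, 0], "angular": [0.05, 0, 0]}]'

```text
time: 24.48
position: [0.5955, 0.0079, 0.1678]
tcp_rot: [-0.582, 1.491, 0.581]
contact_force: [-4.8, -3.5, 10.0]
width: 0.098
```

```bash
python3 -c "
from h import *
st()"
```

```text
t 24.48 pos [0.5955 0.0079 0.1678] yaw 42.61 w 0.098 F [-4.8 -3.5 10. ] M [-0.563  0.871  0.245] q7 0.98 tau [-1.132 -1.205  0.218] dq7 -0.257
```

send_rows --steps '[{"hand": -1, "xyz": [0.0001, 0, 0], "angular": [0.05, 0, 0]}]'

```text
time: 24.57
position: [0.5955, 0.0079, 0.1677]
tcp_rot: [-0.563, 1.496, 0.562]
contact_force: [-4.2, -3.5, 9.8]
width: 0.098
```

```bash
python3 -c "
from h import *
st()"
```

```text
t 24.57 pos [0.5955 0.0079 0.1677] yaw 41.18 w 0.098 F [-4.2 -3.5  9.8] M [-0.651  0.931  0.241] q7 0.96 tau [-1.166 -1.209  0.211] dq7 -0.257
```

send_rows --steps '[{"hand": -1, "xyz": [0.0001, 0, 0], "angular": [0.05, 0, 0]}]'

```text
time: 24.65
position: [0.5954, 0.0078, 0.1677]
tcp_rot: [-0.543, 1.501, 0.542]
contact_force: [-4.6, -2.7, 9.8]
width: 0.1
```

```bash
python3 -c "
from h import *
st()"
```

```text
t 24.65 pos [0.5954 0.0078 0.1677] yaw 39.75 w 0.1 F [-4.6 -2.7  9.8] M [-0.654  1.001  0.253] q7 0.94 tau [-1.211 -1.262  0.19 ] dq7 -0.255
```

send_rows --steps '[{"hand": -1, "xyz": [0.0001, 0, 0], "angular": [0.05, 0, 0]}, {"hand": -1, "xyz": [0.0001, 0, 0], "angular": [0.05, 0, 0]}]'

```text
time: 24.82
position: [0.5953, 0.0078, 0.1677]
tcp_rot: [-0.504, 1.511, 0.503]
contact_force: [-4.8, -3.5, 10.0]
width: 0.098
```

```bash
python3 -c "
from h import *
st()"
```

```text
t 24.82 pos [0.5953 0.0078 0.1677] yaw 36.88 w 0.098 F [-4.8 -3.5 10. ] M [-0.675  1.084  0.219] q7 0.9 tau [-1.3   -1.356  0.146] dq7 -0.256
```

send_rows --steps '[{"hand": -1, "xyz": [0.0001, 0, 0], "angular": [0.05, 0, 0]}, {"hand": -1, "xyz": [0.0001, 0, 0], "angular": [0.05, 0, 0]}]'

```text
time: 24.98
position: [0.5953, 0.0077, 0.1676]
tcp_rot: [-0.466, 1.52, 0.465]
contact_force: [-4.9, -3.6, 11.0]
width: 0.097
```

```bash
python3 -c "
from h import *
st()"
```

```text
t 24.98 pos [0.5953 0.0077 0.1676] yaw 34.02 w 0.097 F [-4.9 -3.6 11. ] M [-0.666  1.105  0.344] q7 0.85 tau [-1.397 -1.464  0.092] dq7 -0.253
```

send_rows --steps '[{"hand": -1, "xyz": [0.0001, 0, 0], "angular": [0.05, 0, 0]}]'

```text
time: 25.07
position: [0.5953, 0.0077, 0.1676]
tcp_rot: [-0.446, 1.524, 0.445]
contact_force: [-4.9, -3.2, 10.9]
width: 0.099
```

```bash
python3 -c "
from h import *
st()"
```

```text
t 25.07 pos [0.5953 0.0077 0.1676] yaw 32.6 w 0.099 F [-4.9 -3.2 10.9] M [-0.693  1.219  0.361] q7 0.83 tau [-1.445 -1.518  0.065] dq7 -0.254
```

send_rows --steps '[{"hand": -1, "xyz": [0.0001, 0, 0], "angular": [0.05, 0, 0]}]'

```text
time: 25.15
position: [0.5952, 0.0076, 0.1676]
tcp_rot: [-0.427, 1.528, 0.426]
contact_force: [-6.8, -3.2, 10.8]
width: 0.096
```

```bash
python3 -c "
from h import *
st()"
```

```text
t 25.15 pos [0.5952 0.0076 0.1676] yaw 31.16 w 0.096 F [-6.8 -3.2 10.8] M [-0.654  1.212  0.372] q7 0.81 tau [-1.494 -1.573  0.038] dq7 -0.252
```

send_rows --steps '[{"hand": 0.2, "xyz": [0, 0, 0], "angular": [0, 0, 0]}, {"hand": 0.4, "xyz": [-0.01, 0, 0], "angular": [0, 0, 0]}, {"hand": 0.4, "xyz": [-0.07, 0, 0], "angular": [0, 0, 0]}, {"hand": 0.4, "xyz": [-0.11, 0, 0], "angular": [0, 0, 0]}, {"hand": 0.4, "xyz": [0, 0, 0], "angular": [0, 0, 0]}]'

```text
time: 25.57
position: [0.5982, 0.0086, 0.2285]
tcp_rot: [-0.428, 1.521, 0.426]
contact_force: [1.4, -0.5, 0.7]
width: 0.7
```

```bash
python3 -c "
from h import *
st(); go(0.482,-0.0468,0.225,49.24)"
```

```text
t 25.57 pos [0.5982 0.0086 0.2285] yaw 31.26 w 0.7 F [ 1.4 -0.5  0.7] M [-0.064 -0.099  0.004] q7 0.77 tau [ 0.181  1.392 -0.38 ] dq7 0.033
t 25.57 pos [0.5982 0.0086 0.2285] yaw 31.26 xdir [ 0.0074  0.0011 -1.    ] q [-0.69   0.43   0.826  1.687 -0.341  1.168  0.77 ] w 0.7
  shift/0.3 total [ 0.0086  0.0431 -0.4271] dist 0.1288
  psi 49.24 angx share -0.627 rad -0.314
  psi 229.24 angx share 5.656 rad 2.828
```

send_rows --steps '[{"hand": 0.4, "xyz": [0, 0.0108, -0.1068], "angular": [0, 0, 0]}, {"hand": 0.4, "xyz": [0, 0.0108, -0.1068], "angular": [0, 0, 0]}, {"hand": 0.4, "xyz": [0, 0.0108, -0.1068], "angular": [0, 0, 0]}, {"hand": 0.4, "xyz": [0, 0.0108, -0.1068], "angular": [-0.209, 0, 0]}, {"hand": 0.4, "xyz": [0, 0, 0], "angular": [-0.209, 0, 0]}, {"hand": 0.4, "xyz": [0, 0, 0], "angular": [-0.209, 0, 0]}, {"hand": 0.2, "xyz": [0, 0, 0], "angular": [0, 0, 0]}, {"hand": 0.2, "xyz": [0, 0, 0], "angular": [0, 0, 0]}]'

```text
time: 26.23
position: [0.4795, -0.0462, 0.2235]
tcp_rot: [-0.668, 1.464, 0.669]
contact_force: [-0.3, 0.4, -0.0]
width: 0.6
```

```bash
python3 -c "
from h import *
st(); go(0.482,-0.0468,0.167,49.24)"
```

```text
t 26.23 pos [ 0.4795 -0.0462  0.2235] yaw 49.06 w 0.6 F [-0.3  0.4 -0. ] M [-0.011  0.009 -0.039] q7 1.03 tau [0.041 0.008 0.578] dq7 -0.025
t 26.23 pos [ 0.4795 -0.0462  0.2235] yaw 49.06 xdir [ 1.1e-03  8.0e-04 -1.0e+00] q [-0.737  0.178  0.848  1.955 -0.153  1.071  1.033] w 0.6
  shift/0.3 total [ 0.1883 -0.0077  0.0038] dist 0.0566
  psi 49.24 angx share -0.006 rad -0.003
  psi 229.24 angx share 6.277 rad 3.138
```

send_rows --steps '[{"hand": 0.2, "xyz": [0, -0.0077, 0.0038], "angular": [0, 0, 0]}, {"hand": 0.2, "xyz": [0.06, 0, 0], "angular": [0, 0, 0]}, {"hand": 0, "xyz": [0.06, 0, 0], "angular": [0, 0, 0]}, {"hand": -0.2, "xyz": [0.066, 0, 0], "angular": [0, 0, 0]}, {"hand": -0.4, "xyz": [0, 0, 0], "angular": [0, 0, 0]}, {"hand": -0.4, "xyz": [0, 0, 0], "angular": [0, 0, 0]}]'

```text
time: 26.73
position: [0.4813, -0.0473, 0.1668]
tcp_rot: [-0.67, 1.468, 0.669]
contact_force: [1.0, -0.6, 0.6]
width: 0.3
```

```bash
python3 -c "
from h import *
st(); go(0.482,-0.0468,0.167,49.24)"
```

```text
t 26.73 pos [ 0.4813 -0.0473  0.1668] yaw 49.11 w 0.3 F [ 1.  -0.6  0.6] M [-0.008  0.004  0.046] q7 1.12 tau [-0.186 -0.156  0.144] dq7 0.001
t 26.73 pos [ 0.4813 -0.0473  0.1668] yaw 49.11 xdir [-0.0023 -0.0014 -1.    ] q [-0.683  0.27   0.821  2.019 -0.24   0.952  1.118] w 0.3
  shift/0.3 total [-0.0006 -0.0008  0.0028] dist 0.0009
  psi 49.24 angx share -0.005 rad -0.002
  psi 229.24 angx share 6.279 rad 3.139
```

send_rows --steps '[{"hand": -1, "xyz": [0, 0, 0], "angular": [0, 0, 0]}, {"hand": -1, "xyz": [0, 0, 0], "angular": [0, 0, 0]}, {"hand": -1, "xyz": [0, 0, 0], "angular": [0, 0, 0]}, {"hand": -1, "xyz": [0, 0, 0], "angular": [0, 0, 0]}]'

```text
time: 27.07
position: [0.4826, -0.0469, 0.1684]
tcp_rot: [-0.671, 1.462, 0.67]
contact_force: [0.9, 1.3, 5.8]
width: 0.099
```

```bash
python3 -c "
from h import *
st()"
```

```text
t 27.07 pos [ 0.4826 -0.0469  0.1684] yaw 49.21 w 0.099 F [0.9 1.3 5.8] M [ 0.134 -0.016 -0.014] q7 1.12 tau [ 0.236  0.07  -0.003] dq7 0.004
```

send_rows --steps '[{"hand": -1, "xyz": [0.0003, 0, 0], "angular": [0.1, 0, 0]}, {"hand": -1, "xyz": [0.0003, 0, 0], "angular": [0.1, 0, 0]}, {"hand": -1, "xyz": [0.0003, 0, 0], "angular": [0.1, 0, 0]}]'

```text
time: 27.32
position: [0.4827, -0.0469, 0.1681]
tcp_rot: [-0.553, 1.496, 0.553]
contact_force: [1.0, 1.1, 5.7]
width: 0.1
```

```bash
python3 -c "
from h import *
st()"
```

```text
t 27.32 pos [ 0.4827 -0.0469  0.1681] yaw 40.48 w 0.1 F [1.  1.1 5.7] M [ 0.278 -0.198 -0.006] q7 0.98 tau [0.48  0.103 0.881] dq7 -0.529
```

send_rows --steps '[{"hand": -1, "xyz": [0.0003, 0, 0], "angular": [0.1, 0, 0]}]'

```text
time: 27.4
position: [0.4827, -0.0468, 0.168]
tcp_rot: [-0.514, 1.506, 0.514]
contact_force: [1.0, 1.4, 6.9]
width: 0.102
```

```bash
python3 -c "
from h import *
st()"
```

```text
t 27.4 pos [ 0.4827 -0.0468  0.168 ] yaw 37.62 w 0.102 F [1.  1.4 6.9] M [ 0.251 -0.132  0.043] q7 0.94 tau [0.501 0.133 0.863] dq7 -0.527
```

send_rows --steps '[{"hand": -1, "xyz": [0.0003, 0, 0], "angular": [0.1, 0, 0]}]'

```text
time: 27.48
position: [0.4827, -0.0468, 0.1679]
tcp_rot: [-0.475, 1.515, 0.475]
contact_force: [1.8, 0.9, 4.2]
width: 0.098
```

```bash
python3 -c "
from h import *
st()"
```

```text
t 27.48 pos [ 0.4827 -0.0468  0.1679] yaw 34.76 w 0.098 F [1.8 0.9 4.2] M [ 0.248 -0.241  0.028] q7 0.9 tau [0.529 0.165 0.858] dq7 -0.525
```

send_rows --steps '[{"hand": -1, "xyz": [0.0003, 0, 0], "angular": [0.1, 0, 0]}]'

```text
time: 27.57
position: [0.4828, -0.0468, 0.1679]
tcp_rot: [-0.436, 1.524, 0.436]
contact_force: [2.3, 2.0, 5.5]
width: 0.098
```

```bash
python3 -c "
from h import *
st()"
```

```text
t 27.57 pos [ 0.4828 -0.0468  0.1679] yaw 31.9 w 0.098 F [2.3 2.  5.5] M [ 0.241 -0.245  0.012] q7 0.85 tau [0.558 0.2   0.854] dq7 -0.524
```

send_rows --steps '[{"hand": -1, "xyz": [0.0003, 0, 0], "angular": [0.1, 0, 0]}]'

```text
time: 27.65
position: [0.4828, -0.0468, 0.1678]
tcp_rot: [-0.397, 1.531, 0.397]
contact_force: [1.7, 2.1, 5.2]
width: 0.1
```

```bash
python3 -c "
from h import *
st()"
```

```text
t 27.65 pos [ 0.4828 -0.0468  0.1678] yaw 29.03 w 0.1 F [1.7 2.1 5.2] M [ 0.254 -0.26  -0.02 ] q7 0.81 tau [0.588 0.237 0.85 ] dq7 -0.52
```

send_rows --steps '[{"hand": -1, "xyz": [0.0003, 0, 0], "angular": [0.1, 0, 0]}]'

```text
time: 27.73
position: [0.4829, -0.0467, 0.1677]
tcp_rot: [-0.358, 1.538, 0.358]
contact_force: [1.7, 1.4, 4.7]
width: 0.099
```

```bash
python3 -c "
from h import *
st()"
```

```text
t 27.73 pos [ 0.4829 -0.0467  0.1677] yaw 26.17 w 0.099 F [1.7 1.4 4.7] M [ 0.259 -0.237  0.036] q7 0.76 tau [0.619 0.275 0.846] dq7 -0.519
```

send_rows --steps '[{"hand": -1, "xyz": [0.0003, 0, 0], "angular": [0.1, 0, 0]}]'

```text
time: 27.82
position: [0.4829, -0.0467, 0.1676]
tcp_rot: [-0.319, 1.544, 0.319]
contact_force: [1.1, 2.3, 4.1]
width: 0.103
```

```bash
python3 -c "
from h import *
st()"
```

```text
t 27.82 pos [ 0.4829 -0.0467  0.1676] yaw 23.3 w 0.103 F [1.1 2.3 4.1] M [ 0.309 -0.291  0.035] q7 0.72 tau [0.649 0.315 0.842] dq7 -0.515
```

send_rows --steps '[{"hand": -1, "xyz": [0.0003, 0, 0], "angular": [0.1, 0, 0]}]'

```text
time: 27.9
position: [0.4829, -0.0467, 0.1675]
tcp_rot: [-0.28, 1.55, 0.28]
contact_force: [2.4, 2.7, 4.9]
width: 0.099
```

```bash
python3 -c "
from h import *
st()"
```

```text
t 27.9 pos [ 0.4829 -0.0467  0.1675] yaw 20.44 w 0.099 F [2.4 2.7 4.9] M [ 0.31  -0.321 -0.027] q7 0.68 tau [0.678 0.356 0.837] dq7 -0.513
```

send_rows --steps '[{"hand": -1, "xyz": [0.0003, 0, 0], "angular": [0.1, 0, 0]}]'

```text
time: 27.98
position: [0.483, -0.0467, 0.1674]
tcp_rot: [-0.24, 1.554, 0.241]
contact_force: [2.3, 1.4, 4.9]
width: 0.099
```

```bash
python3 -c "
from h import *
st()"
```

```text
t 27.98 pos [ 0.483  -0.0467  0.1674] yaw 17.58 w 0.099 F [2.3 1.4 4.9] M [ 0.325 -0.398 -0.033] q7 0.63 tau [0.706 0.398 0.832] dq7 -0.512
```

send_rows --steps '[{"hand": -1, "xyz": [0.0003, 0, 0], "angular": [0.1, 0, 0]}]'

```text
time: 28.07
position: [0.483, -0.0467, 0.1673]
tcp_rot: [-0.201, 1.558, 0.202]
contact_force: [1.6, 1.3, 4.8]
width: 0.102
```

```bash
python3 -c "
from h import *
st()"
```

```text
t 28.07 pos [ 0.483  -0.0467  0.1673] yaw 14.72 w 0.102 F [1.6 1.3 4.8] M [ 0.336 -0.3   -0.002] q7 0.59 tau [0.698 0.296 0.793] dq7 -0.51
```

send_rows --steps '[{"hand": -1, "xyz": [0.0003, 0, 0], "angular": [0.1, 0, 0]}]'

```text
time: 28.15
position: [0.4831, -0.0467, 0.1673]
tcp_rot: [-0.162, 1.561, 0.163]
contact_force: [1.8, 2.2, 6.7]
width: 0.102
```

```bash
python3 -c "
from h import *
st()"
```

```text
t 28.15 pos [ 0.4831 -0.0467  0.1673] yaw 11.86 w 0.102 F [1.8 2.2 6.7] M [ 0.41  -0.247  0.116] q7 0.55 tau [0.67 0.22 0.73] dq7 -0.505
```

send_rows --steps '[{"hand": -1, "xyz": [0.0003, 0, 0], "angular": [0.1, 0, 0]}]'

```text
time: 28.23
position: [0.4831, -0.0467, 0.1673]
tcp_rot: [-0.123, 1.564, 0.124]
contact_force: [1.3, 2.7, 7.3]
width: 0.097
```

```bash
python3 -c "
from h import *
st()"
```

```text
t 28.23 pos [ 0.4831 -0.0467  0.1673] yaw 9.01 w 0.097 F [1.3 2.7 7.3] M [ 0.415 -0.311  0.18 ] q7 0.51 tau [0.64  0.149 0.669] dq7 -0.502
```

send_rows --steps '[{"hand": -1, "xyz": [0.0003, 0, 0], "angular": [0.1, 0, 0]}]'

```text
time: 28.32
position: [0.4832, -0.0467, 0.1672]
tcp_rot: [-0.084, 1.566, 0.085]
contact_force: [0.8, 2.1, 8.1]
width: 0.099
```

```bash
python3 -c "
from h import *
st()"
```

```text
t 28.32 pos [ 0.4832 -0.0467  0.1672] yaw 6.15 w 0.099 F [0.8 2.1 8.1] M [ 0.352 -0.236  0.174] q7 0.47 tau [0.611 0.08  0.61 ] dq7 -0.498
```

send_rows --steps '[{"hand": -1, "xyz": [0.0002, 0, 0], "angular": [0.1, 0, 0]}]'

```text
time: 28.4
position: [0.4832, -0.0466, 0.1672]
tcp_rot: [-0.044, 1.567, 0.046]
contact_force: [0.8, 1.1, 8.4]
width: 0.101
```

```bash
python3 -c "
from h import *
st()"
```

```text
t 28.4 pos [ 0.4832 -0.0466  0.1672] yaw 3.29 w 0.101 F [0.8 1.1 8.4] M [ 0.463 -0.203  0.258] q7 0.42 tau [0.593 0.096 0.557] dq7 -0.497
```

send_rows --steps '[{"hand": -1, "xyz": [0.0002, 0, 0], "angular": [0.1, 0, 0]}]'

```text
time: 28.48
position: [0.4832, -0.0467, 0.1672]
tcp_rot: [-0.005, 1.568, 0.007]
contact_force: [1.8, 1.4, 7.5]
width: 0.098
```

```bash
python3 -c "
from h import *
st()"
```

```text
t 28.48 pos [ 0.4832 -0.0467  0.1672] yaw 0.43 w 0.098 F [1.8 1.4 7.5] M [ 0.382 -0.223  0.323] q7 0.38 tau [0.57  0.082 0.5  ] dq7 -0.496
```

send_rows --steps '[{"hand": -1, "xyz": [0.0002, 0, 0], "angular": [0.1, 0, 0]}]'

```text
time: 28.57
position: [0.4833, -0.0466, 0.1671]
tcp_rot: [0.034, 1.567, -0.032]
contact_force: [0.7, 1.6, 8.9]
width: 0.097
```

```bash
python3 -c "
from h import *
st()"
```

```text
t 28.57 pos [ 0.4833 -0.0466  0.1671] yaw -2.42 w 0.097 F [0.7 1.6 8.9] M [ 0.368 -0.233  0.371] q7 0.34 tau [0.548 0.067 0.445] dq7 -0.491
```

send_rows --steps '[{"hand": 0.2, "xyz": [0, 0, 0], "angular": [0, 0, 0]}, {"hand": 0.4, "xyz": [-0.01, 0, 0], "angular": [0, 0, 0]}, {"hand": 0.4, "xyz": [-0.07, 0, 0], "angular": [0, 0, 0]}, {"hand": 0.4, "xyz": [-0.11, 0, 0], "angular": [0, 0, 0]}, {"hand": 0.4, "xyz": [0, 0, 0], "angular": [0, 0, 0]}]'

```text
time: 28.98
position: [0.4835, -0.0485, 0.227]
tcp_rot: [0.033, 1.566, -0.032]
contact_force: [0.7, 0.3, -0.4]
width: 0.701
```

```bash
python3 -c "
from h import *
st(); go(0.651,-0.1012,0.225,-37.66)"
```

```text
t 28.98 pos [ 0.4835 -0.0485  0.227 ] yaw -2.38 w 0.701 F [ 0.7  0.3 -0.4] M [-0.071 -0.047 -0.008] q7 0.25 tau [ 0.513  1.381 -0.795] dq7 0.076
t 28.98 pos [ 0.4835 -0.0485  0.227 ] yaw -2.38 xdir [ 5.e-03  4.e-04 -1.e+00] q [-0.931  0.242  1.12   1.952 -0.247  1.09   0.25 ] w 0.701
  shift/0.3 total [ 0.0093 -0.1523  0.5649] dist 0.1756
  psi -37.66 angx share 1.232 rad 0.616
  psi 142.34 angx share -5.052 rad -2.526
```

send_rows --steps '[{"hand": 0.4, "xyz": [0, -0.0305, 0.113], "angular": [0, 0, 0]}, {"hand": 0.4, "xyz": [0, -0.0305, 0.113], "angular": [0, 0, 0]}, {"hand": 0.4, "xyz": [0, -0.0305, 0.113], "angular": [0, 0, 0]}, {"hand": 0.4, "xyz": [0, -0.0305, 0.113], "angular": [0, 0, 0]}, {"hand": 0.4, "xyz": [0, -0.0305, 0.113], "angular": [-0.24, 0, 0]}, {"hand": 0.4, "xyz": [0, 0, 0], "angular": [-0.24, 0, 0]}, {"hand": 0.4, "xyz": [0, 0, 0], "angular": [-0.24, 0, 0]}, {"hand": 0.4, "xyz": [0, 0, 0], "angular": [-0.24, 0, 0]}, {"hand": 0.4, "xyz": [0, 0, 0], "angular": [-0.24, 0, 0]}, {"hand": 0.4, "xyz": [0, 0, 0], "angular": [-0.24, 0, 0]}]'

```text
time: 29.82
position: [0.6486, -0.1002, 0.2224]
tcp_rot: [-0.536, 1.505, 0.537]
contact_force: [-0.6, 0.8, -0.6]
width: 0.701
```

send_rows --steps '[{"hand": 0.4, "xyz": [0, 0, 0], "angular": [-0.24, 0, 0]}, {"hand": 0.4, "xyz": [0, 0, 0], "angular": [-0.24, 0, 0]}, {"hand": 0.4, "xyz": [0, 0, 0], "angular": [-0.24, 0, 0]}, {"hand": 0.4, "xyz": [0, 0, 0], "angular": [-0.24, 0, 0]}, {"hand": 0.4, "xyz": [0, 0, 0], "angular": [-0.24, 0, 0]}, {"hand": 0.4, "xyz": [0, 0, 0], "angular": [-0.24, 0, 0]}, {"hand": 0.4, "xyz": [0, 0, 0], "angular": [-0.24, 0, 0]}, {"hand": 0.4, "xyz": [0, 0, 0], "angular": [-0.24, 0, 0]}, {"hand": 0.4, "xyz": [0, 0, 0], "angular": [-0.24, 0, 0]}]'

```text
time: 30.57
position: [0.6486, -0.1, 0.2226]
tcp_rot: [-1.351, 1.111, 1.352]
contact_force: [0.2, -0.2, -0.2]
width: 0.7
```

```bash
python3 -c "
from h import *
st(); go(0.651,-0.1012,0.167,-37.66)"
```

```text
t 30.57 pos [ 0.6486 -0.1     0.2226] yaw 101.17 w 0.7 F [ 0.2 -0.2 -0.2] M [0.006 0.051 0.028] q7 2.05 tau [-0.269  0.044 -2.14 ] dq7 1.282
t 30.57 pos [ 0.6486 -0.1     0.2226] yaw 101.17 xdir [-7.e-04 -0.e+00 -1.e+00] q [-0.26   0.485  0.502  1.523 -0.243  1.196  2.048] w 0.7
  shift/0.3 total [ 0.1852 -0.0072 -0.0056] dist 0.0556
  psi -37.66 angx share 4.846 rad 2.423
  psi 142.34 angx share -1.437 rad -0.719
```

send_rows --steps '[{"hand": 0.4, "xyz": [0, 0, 0], "angular": [-0.24, 0, 0]}, {"hand": 0.4, "xyz": [0, 0, 0], "angular": [-0.24, 0, 0]}, {"hand": 0.4, "xyz": [0, 0, 0], "angular": [-0.24, 0, 0]}, {"hand": 0.3, "xyz": [0, 0, 0], "angular": [-0.24, 0, 0]}, {"hand": 0.2, "xyz": [0, 0, 0], "angular": [-0.24, 0, 0]}, {"hand": 0.2, "xyz": [0, 0, 0], "angular": [-0.24, 0, 0]}, {"hand": 0.2, "xyz": [0, 0, 0], "angular": [0, 0, 0]}, {"hand": 0.2, "xyz": [0, 0, 0], "angular": [0, 0, 0]}]'

```text
time: 31.23
position: [0.6487, -0.1001, 0.2227]
tcp_rot: [-1.837, 0.635, 1.838]
contact_force: [0.6, 0.2, 0.2]
width: 0.603
```

```bash
python3 -c "
from h import *
st(); go(0.651,-0.1012,0.167,-37.66)"
```

```text
t 31.23 pos [ 0.6487 -0.1001  0.2227] yaw 141.84 w 0.603 F [0.6 0.2 0.2] M [-0.024  0.002 -0.003] q7 2.69 tau [0.076 0.002 0.652] dq7 -0.03
t 31.23 pos [ 0.6487 -0.1001  0.2227] yaw 141.84 xdir [-5.e-04  3.e-04 -1.e+00] q [-0.153  0.466  0.34   1.515 -0.163  1.189  2.69 ] w 0.603
  shift/0.3 total [ 0.1855 -0.0018 -0.0085] dist 0.0557
  psi -37.66 angx share 6.266 rad 3.133
  psi 142.34 angx share -0.018 rad -0.009
```

send_rows --steps '[{"hand": 0.2, "xyz": [0, -0.0018, -0.0085], "angular": [-0.018, 0, 0]}, {"hand": 0.2, "xyz": [0.06, 0, 0], "angular": [0, 0, 0]}, {"hand": 0, "xyz": [0.06, 0, 0], "angular": [0, 0, 0]}, {"hand": -0.2, "xyz": [0.064, 0, 0], "angular": [0, 0, 0]}, {"hand": -0.4, "xyz": [0, 0, 0], "angular": [0, 0, 0]}, {"hand": -0.4, "xyz": [0, 0, 0], "angular": [0, 0, 0]}]'

```text
time: 31.73
position: [0.6508, -0.1007, 0.1668]
tcp_rot: [-1.843, 0.627, 1.847]
contact_force: [0.2, 0.4, 0.3]
width: 0.302
```

```bash
python3 -c "
from h import *
st(); go(0.651,-0.1012,0.167,-37.66)"
```

```text
t 31.73 pos [ 0.6508 -0.1007  0.1668] yaw 142.48 w 0.302 F [0.2 0.4 0.3] M [-0.008  0.024  0.016] q7 2.71 tau [-0.023 -0.134  0.008] dq7 0.006
t 31.73 pos [ 0.6508 -0.1007  0.1668] yaw 142.48 xdir [-0.0024  0.     -1.    ] q [-0.142  0.517  0.326  1.572 -0.179  1.085  2.715] w 0.302
  shift/0.3 total [-0.0006  0.0008 -0.0015] dist 0.0005
  psi -37.66 angx share -6.278 rad -3.139
  psi 142.34 angx share 0.005 rad 0.002
```

send_rows --steps '[{"hand": -1, "xyz": [0, 0, 0], "angular": [0, 0, 0]}, {"hand": -1, "xyz": [0, 0, 0], "angular": [0, 0, 0]}, {"hand": -1, "xyz": [0, 0, 0], "angular": [0, 0, 0]}, {"hand": -1, "xyz": [0, 0, 0], "angular": [0, 0, 0]}]'

```text
time: 32.07
position: [0.6516, -0.1007, 0.169]
tcp_rot: [-1.846, 0.625, 1.844]
contact_force: [-5.9, 2.1, 7.0]
width: 0.099
```

```bash
python3 -c "
from h import *
st()"
```

```text
t 32.07 pos [ 0.6516 -0.1007  0.169 ] yaw 142.54 w 0.099 F [-5.9  2.1  7. ] M [ 0.349  0.932 -0.032] q7 2.72 tau [ 0.218 -1.551  0.02 ] dq7 0.003
```

send_rows --steps '[{"hand": -1, "xyz": [0.0003, 0, 0], "angular": [0.1, 0, 0]}, {"hand": -1, "xyz": [0.0003, 0, 0], "angular": [0.1, 0, 0]}, {"hand": -1, "xyz": [0.0003, 0, 0], "angular": [0.1, 0, 0]}, {"hand": -1, "xyz": [0.0003, 0, 0], "angular": [0.1, 0, 0]}]'

```text
time: 32.4
position: [0.6517, -0.1008, 0.1686]
tcp_rot: [-1.714, 0.781, 1.712]
contact_force: [-3.6, 0.5, 6.3]
width: 0.095
```

```bash
python3 -c "
from h import *
st()"
```

```text
t 32.4 pos [ 0.6517 -0.1008  0.1686] yaw 130.94 w 0.095 F [-3.6  0.5  6.3] M [ 0.241  0.785 -0.017] q7 2.54 tau [ 0.221 -1.292  0.872] dq7 -0.526
```

send_rows --steps '[{"hand": -1, "xyz": [0.0003, 0, 0], "angular": [0.1, 0, 0]}, {"hand": -1, "xyz": [0.0003, 0, 0], "angular": [0.1, 0, 0]}, {"hand": -1, "xyz": [0.0003, 0, 0], "angular": [0.1, 0, 0]}]'

```text
time: 32.65
position: [0.6518, -0.101, 0.1683]
tcp_rot: [-1.613, 0.886, 1.61]
contact_force: [-3.8, 1.1, 4.7]
width: 0.098
```

```bash
python3 -c "
from h import *
st()"
```

```text
t 32.65 pos [ 0.6518 -0.101   0.1683] yaw 122.35 w 0.098 F [-3.8  1.1  4.7] M [ 0.238  0.682 -0.032] q7 2.4 tau [ 0.134 -1.136  0.867] dq7 -0.526
```

send_rows --steps '[{"hand": -1, "xyz": [0.0003, 0, 0], "angular": [0.1, 0, 0]}]'

```text
time: 32.73
position: [0.6519, -0.101, 0.1682]
tcp_rot: [-1.578, 0.919, 1.576]
contact_force: [-3.6, 1.3, 5.3]
width: 0.099
```

```bash
python3 -c "
from h import *
st()"
```

```text
t 32.73 pos [ 0.6519 -0.101   0.1682] yaw 119.49 w 0.099 F [-3.6  1.3  5.3] M [0.121 0.676 0.04 ] q7 2.36 tau [ 0.105 -1.088  0.865] dq7 -0.525
```

send_rows --steps '[{"hand": -1, "xyz": [0.0003, 0, 0], "angular": [0.1, 0, 0]}]'

```text
time: 32.82
position: [0.6519, -0.1011, 0.1681]
tcp_rot: [-1.544, 0.951, 1.541]
contact_force: [-2.9, 1.0, 5.6]
width: 0.099
```

```bash
python3 -c "
from h import *
st()"
```

```text
t 32.82 pos [ 0.6519 -0.1011  0.1681] yaw 116.62 w 0.099 F [-2.9  1.   5.6] M [ 0.149  0.67  -0.04 ] q7 2.32 tau [ 0.076 -1.041  0.865] dq7 -0.524
```

send_rows --steps '[{"hand": -1, "xyz": [0.0003, 0, 0], "angular": [0.1, 0, 0]}]'

```text
time: 32.9
position: [0.6519, -0.1011, 0.168]
tcp_rot: [-1.509, 0.983, 1.506]
contact_force: [-2.7, 1.1, 4.3]
width: 0.095
```

```bash
python3 -c "
from h import *
st()"
```

```text
t 32.9 pos [ 0.6519 -0.1011  0.168 ] yaw 113.75 w 0.095 F [-2.7  1.1  4.3] M [0.053 0.691 0.019] q7 2.27 tau [ 0.046 -0.998  0.863] dq7 -0.525
```

send_rows --steps '[{"hand": -1, "xyz": [0.0003, 0, 0], "angular": [0.1, 0, 0]}, {"hand": -1, "xyz": [0.0003, 0, 0], "angular": [0.1, 0, 0]}]'

```text
time: 33.07
position: [0.6519, -0.1013, 0.1678]
tcp_rot: [-1.438, 1.043, 1.435]
contact_force: [-3.1, 1.0, 5.2]
width: 0.097
```

```bash
python3 -c "
from h import *
st()"
```

```text
t 33.07 pos [ 0.6519 -0.1013  0.1678] yaw 108.02 w 0.097 F [-3.1  1.   5.2] M [0.106 0.551 0.065] q7 2.18 tau [-0.012 -0.932  0.856] dq7 -0.524
```

send_rows --steps '[{"hand": -1, "xyz": [0.0003, 0, 0], "angular": [0.1, 0, 0]}]'

```text
time: 33.15
position: [0.652, -0.1013, 0.1678]
tcp_rot: [-1.403, 1.071, 1.4]
contact_force: [-2.7, 0.2, 5.9]
width: 0.096
```

```bash
python3 -c "
from h import *
st()"
```

```text
t 33.15 pos [ 0.652  -0.1013  0.1678] yaw 105.16 w 0.096 F [-2.7  0.2  5.9] M [-0.01   0.645  0.068] q7 2.14 tau [-0.081 -0.994  0.82 ] dq7 -0.524
```

send_rows --steps '[{"hand": -1, "xyz": [0.0003, 0, 0], "angular": [0.1, 0, 0]}]'

```text
time: 33.23
position: [0.652, -0.1013, 0.1678]
tcp_rot: [-1.367, 1.099, 1.364]
contact_force: [-3.7, -0.3, 6.5]
width: 0.097
```

```bash
python3 -c "
from h import *
st()"
```

```text
t 33.23 pos [ 0.652  -0.1013  0.1678] yaw 102.3 w 0.097 F [-3.7 -0.3  6.5] M [0.003 0.678 0.053] q7 2.1 tau [-0.15  -1.021  0.762] dq7 -0.522
```

send_rows --steps '[{"hand": -1, "xyz": [0.0003, 0, 0], "angular": [0.1, 0, 0]}]'

```text
time: 33.32
position: [0.652, -0.1014, 0.1678]
tcp_rot: [-1.331, 1.126, 1.328]
contact_force: [-3.3, 0.6, 5.8]
width: 0.094
```

```bash
python3 -c "
from h import *
st()"
```

```text
t 33.32 pos [ 0.652  -0.1014  0.1678] yaw 99.44 w 0.094 F [-3.3  0.6  5.8] M [-0.017  0.788  0.214] q7 2.05 tau [-0.221 -1.053  0.706] dq7 -0.522
```

send_rows --steps '[{"hand": -1, "xyz": [0.0002, 0, 0], "angular": [0.1, 0, 0]}]'

```text
time: 33.4
position: [0.652, -0.1015, 0.1677]
tcp_rot: [-1.295, 1.152, 1.291]
contact_force: [-3.7, -0.2, 6.6]
width: 0.097
```

```bash
python3 -c "
from h import *
st()"
```

```text
t 33.4 pos [ 0.652  -0.1015  0.1677] yaw 96.57 w 0.097 F [-3.7 -0.2  6.6] M [-0.043  0.708  0.241] q7 2.01 tau [-0.289 -1.036  0.654] dq7 -0.522
```

send_rows --steps '[{"hand": -1, "xyz": [0.0002, 0, 0], "angular": [0.1, 0, 0]}, {"hand": -1, "xyz": [0.0001, 0, 0], "angular": [0.1, 0, 0]}]'

```text
time: 33.57
position: [0.652, -0.1016, 0.1677]
tcp_rot: [-1.222, 1.201, 1.218]
contact_force: [-2.6, -0.5, 5.8]
width: 0.094
```

```bash
python3 -c "
from h import *
st()"
```

```text
t 33.57 pos [ 0.652  -0.1016  0.1677] yaw 90.85 w 0.094 F [-2.6 -0.5  5.8] M [-0.127  0.733  0.323] q7 1.92 tau [-0.427 -1.005  0.55 ] dq7 -0.522
```

send_rows --steps '[{"hand": -1, "xyz": [0.0002, 0, 0], "angular": [0.1, 0, 0]}]'

```text
time: 33.65
position: [0.652, -0.1016, 0.1676]
tcp_rot: [-1.185, 1.224, 1.182]
contact_force: [-4.3, -0.6, 5.6]
width: 0.101
```

```bash
python3 -c "
from h import *
st()"
```

```text
t 33.65 pos [ 0.652  -0.1016  0.1676] yaw 88.0 w 0.101 F [-4.3 -0.6  5.6] M [-0.141  0.759  0.375] q7 1.88 tau [-0.499 -1.04   0.496] dq7 -0.517
```

send_rows --steps '[{"hand": 0.2, "xyz": [0, 0, 0], "angular": [0, 0, 0]}, {"hand": 0.4, "xyz": [-0.01, 0, 0], "angular": [0, 0, 0]}, {"hand": 0.4, "xyz": [-0.07, 0, 0], "angular": [0, 0, 0]}, {"hand": 0.4, "xyz": [-0.11, 0, 0], "angular": [0, 0, 0]}, {"hand": 0.4, "xyz": [0, 0, 0], "angular": [0, 0, 0]}]'

```text
time: 34.07
position: [0.6544, -0.102, 0.2293]
tcp_rot: [-1.191, 1.218, 1.179]
contact_force: [1.0, -0.5, 0.3]
width: 0.703
```

```bash
python3 -c "
from h import *
st(); go(0.54,-0.158,0.225,40.1)"
```

```text
t 34.07 pos [ 0.6544 -0.102   0.2293] yaw 88.18 w 0.703 F [ 1.  -0.5  0.3] M [-0.061 -0.026  0.051] q7 1.86 tau [ 0.053  1.327 -0.212] dq7 0.018
t 34.07 pos [ 0.6544 -0.102   0.2293] yaw 88.18 xdir [ 8.8e-03 -9.0e-04 -1.0e+00] q [-0.304  0.497  0.577  1.511 -0.283  1.208  1.856] w 0.703
  shift/0.3 total [ 0.0111  0.3752 -0.1987] dist 0.1274
  psi 40.1 angx share 1.678 rad 0.839
  psi 220.1 angx share -4.605 rad -2.302
```

send_rows --steps '[{"hand": 0.4, "xyz": [0, 0.0938, -0.0497], "angular": [0, 0, 0]}, {"hand": 0.4, "xyz": [0, 0.0938, -0.0497], "angular": [0, 0, 0]}, {"hand": 0.4, "xyz": [0, 0.0938, -0.0497], "angular": [0, 0, 0]}, {"hand": 0.4, "xyz": [0, 0.0938, -0.0497], "angular": [0.24, 0, 0]}, {"hand": 0.4, "xyz": [0, 0, 0], "angular": [0.24, 0, 0]}, {"hand": 0.4, "xyz": [0, 0, 0], "angular": [0.24, 0, 0]}, {"hand": 0.4, "xyz": [0, 0, 0], "angular": [0.24, 0, 0]}, {"hand": 0.4, "xyz": [0, 0, 0], "angular": [0.24, 0, 0]}, {"hand": 0.3, "xyz": [0, 0, 0], "angular": [0.24, 0, 0]}, {"hand": 0.2, "xyz": [0, 0, 0], "angular": [0.24, 0, 0]}]'

```text
time: 34.9
position: [0.5374, -0.1569, 0.2235]
tcp_rot: [-0.543, 1.5, 0.542]
contact_force: [0.6, -0.5, -0.5]
width: 0.597
```

send_rows --steps '[{"hand": 0.2, "xyz": [0, 0, 0], "angular": [0, 0, 0]}, {"hand": 0.2, "xyz": [0, 0, 0], "angular": [0, 0, 0]}]'

```text
time: 35.07
position: [0.5373, -0.1568, 0.2232]
tcp_rot: [-0.55, 1.499, 0.549]
contact_force: [0.5, 0.1, -0.5]
width: 0.602
```

```bash
python3 -c "
from h import *
st(); go(0.54,-0.1582,0.167,40.1)"
```

```text
t 35.07 pos [ 0.5373 -0.1568  0.2232] yaw 40.26 w 0.602 F [ 0.5  0.1 -0.5] M [-0.    -0.056 -0.025] q7 1.18 tau [-0.041  0.004 -0.62 ] dq7 0.024
t 35.07 pos [ 0.5373 -0.1568  0.2232] yaw 40.26 xdir [ 7.e-04 -2.e-04 -1.e+00] q [-0.417  0.352  0.803  1.78  -0.279  1.126  1.179] w 0.602
  shift/0.3 total [ 0.1874 -0.0095  0.0038] dist 0.0563
  psi 40.1 angx share 0.006 rad 0.003
  psi 220.1 angx share -6.278 rad -3.139
```

send_rows --steps '[{"hand": 0.2, "xyz": [0, -0.0095, 0.0038], "angular": [0, 0, 0]}, {"hand": 0.2, "xyz": [0.06, 0, 0], "angular": [0, 0, 0]}, {"hand": 0, "xyz": [0.06, 0, 0], "angular": [0, 0, 0]}, {"hand": -0.2, "xyz": [0.066, 0, 0], "angular": [0, 0, 0]}, {"hand": -0.4, "xyz": [0, 0, 0], "angular": [0, 0, 0]}, {"hand": -0.4, "xyz": [0, 0, 0], "angular": [0, 0, 0]}]'

```text
time: 35.57
position: [0.5392, -0.1584, 0.1669]
tcp_rot: [-0.547, 1.502, 0.548]
contact_force: [0.1, -0.0, 0.3]
width: 0.299
```

```bash
python3 -c "
from h import *
st(); go(0.54,-0.1582,0.167,40.1)"
```

```text
t 35.57 pos [ 0.5392 -0.1584  0.1669] yaw 40.09 w 0.299 F [ 0.1 -0.   0.3] M [-0.019  0.039 -0.051] q7 1.23 tau [-0.121 -0.135  0.135] dq7 -0.013
t 35.57 pos [ 0.5392 -0.1584  0.1669] yaw 40.09 xdir [-1.7e-03  1.0e-04 -1.0e+00] q [-0.377  0.421  0.767  1.838 -0.339  1.02   1.228] w 0.299
  shift/0.3 total [-0.0003 -0.0012  0.0023] dist 0.0008
  psi 40.1 angx share -0.0 rad -0.0
  psi 220.1 angx share 6.283 rad 3.141
```

send_rows --steps '[{"hand": -1, "xyz": [0, 0, 0], "angular": [0, 0, 0]}, {"hand": -1, "xyz": [0, 0, 0], "angular": [0, 0, 0]}, {"hand": -1, "xyz": [0, 0, 0], "angular": [0, 0, 0]}, {"hand": -1, "xyz": [0, 0, 0], "angular": [0, 0, 0]}]'

```text
time: 35.9
position: [0.5404, -0.1587, 0.1686]
tcp_rot: [-0.547, 1.499, 0.546]
contact_force: [-1.0, 0.3, 6.0]
width: 0.091
```

```bash
python3 -c "
from h import *
st()"
```

```text
t 35.9 pos [ 0.5404 -0.1587  0.1686] yaw 40.02 w 0.091 F [-1.   0.3  6. ] M [-0.038  0.359  0.165] q7 1.23 tau [-0.322 -0.37  -0.154] dq7 -0.0
```

send_rows --steps '[{"hand": -1, "xyz": [0.0001, 0, 0], "angular": [0.05, 0, 0]}]'

```text
time: 35.98
position: [0.5404, -0.1587, 0.1686]
tcp_rot: [-0.528, 1.504, 0.527]
contact_force: [-1.5, 0.3, 6.2]
width: 0.093
```

```bash
python3 -c "
from h import *
st()"
```

```text
t 35.98 pos [ 0.5404 -0.1587  0.1686] yaw 38.62 w 0.093 F [-1.5  0.3  6.2] M [-0.142  0.317  0.287] q7 1.21 tau [-0.453 -0.399  0.416] dq7 -0.287
```

send_rows --steps '[{"hand": -1, "xyz": [0.0001, 0, 0], "angular": [0.05, 0, 0]}, {"hand": -1, "xyz": [0.0001, 0, 0], "angular": [0.05, 0, 0]}]'

```text
time: 36.15
position: [0.5404, -0.1587, 0.1686]
tcp_rot: [-0.488, 1.513, 0.487]
contact_force: [-2.3, -0.8, 8.1]
width: 0.094
```

```bash
python3 -c "
from h import *
st()"
```

```text
t 36.15 pos [ 0.5404 -0.1587  0.1686] yaw 35.68 w 0.094 F [-2.3 -0.8  8.1] M [-0.078  0.395  0.441] q7 1.16 tau [-0.525 -0.472  0.004] dq7 -0.256
```

send_rows --steps '[{"hand": -1, "xyz": [0.0001, 0, 0], "angular": [0.05, 0, 0]}]'

```text
time: 36.23
position: [0.5404, -0.1587, 0.1685]
tcp_rot: [-0.469, 1.518, 0.467]
contact_force: [-2.2, -0.8, 8.6]
width: 0.093
```

```bash
python3 -c "
from h import *
st()"
```

```text
t 36.23 pos [ 0.5404 -0.1587  0.1685] yaw 34.25 w 0.093 F [-2.2 -0.8  8.6] M [-0.056  0.455  0.428] q7 1.14 tau [-0.561 -0.502 -0.029] dq7 -0.255
```

send_rows --steps '[{"hand": 0.2, "xyz": [0, 0, 0], "angular": [0, 0, 0]}, {"hand": 0.4, "xyz": [-0.01, 0, 0], "angular": [0, 0, 0]}, {"hand": 0.4, "xyz": [-0.07, 0, 0], "angular": [0, 0, 0]}, {"hand": 0.4, "xyz": [-0.11, 0, 0], "angular": [0, 0, 0]}, {"hand": 0.4, "xyz": [0, 0, 0], "angular": [0, 0, 0]}]'

```text
time: 36.65
position: [0.542, -0.1597, 0.2293]
tcp_rot: [-0.47, 1.513, 0.465]
contact_force: [0.9, -1.1, -0.1]
width: 0.701
```

```bash
python3 -c "
from h import *
st(); go(0.5953,0.008,0.225,31.16)"
```

```text
t 36.65 pos [ 0.542  -0.1597  0.2293] yaw 34.26 w 0.701 F [ 0.9 -1.1 -0.1] M [-0.081 -0.034  0.026] q7 1.09 tau [ 0.242  1.425 -0.445] dq7 0.038
t 36.65 pos [ 0.542  -0.1597  0.2293] yaw 34.26 xdir [ 0.0068 -0.0011 -1.    ] q [-0.433  0.36   0.834  1.766 -0.293  1.138  1.09 ] w 0.701
  shift/0.3 total [0.0149 0.3621 0.4616] dist 0.1761
  psi 31.16 angx share 0.108 rad 0.054
  psi 211.16 angx share -6.175 rad -3.088
```

send_rows --steps '[{"hand": 0.4, "xyz": [0, 0.0724, 0.0923], "angular": [0, 0, 0]}, {"hand": 0.4, "xyz": [0, 0.0724, 0.0923], "angular": [0, 0, 0]}, {"hand": 0.4, "xyz": [0, 0.0724, 0.0923], "angular": [0, 0, 0]}, {"hand": 0.4, "xyz": [0, 0.0724, 0.0923], "angular": [0, 0, 0]}, {"hand": 0.4, "xyz": [0, 0.0724, 0.0923], "angular": [0.108, 0, 0]}, {"hand": 0.3, "xyz": [0, 0, 0], "angular": [0, 0, 0]}, {"hand": 0.2, "xyz": [0, 0, 0], "angular": [0, 0, 0]}, {"hand": 0.2, "xyz": [0, 0, 0], "angular": [0, 0, 0]}]'

```text
time: 37.32
position: [0.5928, 0.009, 0.2242]
tcp_rot: [-0.427, 1.529, 0.427]
contact_force: [0.2, -0.7, 0.7]
width: 0.601
```

```bash
python3 -c "
from h import *
st(); go(0.5953,0.008,0.167,31.16)"
```

```text
t 37.32 pos [0.5928 0.009  0.2242] yaw 31.22 w 0.601 F [ 0.2 -0.7  0.7] M [-0.068  0.049  0.009] q7 0.76 tau [-0.213  0.011 -0.054] dq7 -0.001
t 37.32 pos [0.5928 0.009  0.2242] yaw 31.22 xdir [-1.e-04 -6.e-04 -1.e+00] q [-0.678  0.422  0.8    1.698 -0.325  1.161  0.755] w 0.601
  shift/0.3 total [ 0.1906 -0.007   0.0056] dist 0.0572
  psi 31.16 angx share 0.002 rad 0.001
  psi 211.16 angx share -6.281 rad -3.141
```

send_rows --steps '[{"hand": 0.2, "xyz": [0, -0.007, 0.0056], "angular": [0, 0, 0]}, {"hand": 0.2, "xyz": [0.06, 0, 0], "angular": [0, 0, 0]}, {"hand": 0, "xyz": [0.06, 0, 0], "angular": [0, 0, 0]}, {"hand": -0.2, "xyz": [0.068, 0, 0], "angular": [0, 0, 0]}, {"hand": -0.4, "xyz": [0, 0, 0], "angular": [0, 0, 0]}, {"hand": -0.4, "xyz": [0, 0, 0], "angular": [0, 0, 0]}]'

```text
time: 37.82
position: [0.5948, 0.007, 0.1676]
tcp_rot: [-0.425, 1.53, 0.425]
contact_force: [0.5, -0.1, 1.0]
width: 0.299
```

```bash
python3 -c "
from h import *
st(); go(0.5953,0.008,0.167,31.16)"
```

```text
t 37.82 pos [0.5948 0.007  0.1676] yaw 31.04 w 0.299 F [ 0.5 -0.1  1. ] M [-0.031 -0.033  0.01 ] q7 0.8 tau [-0.108 -0.132  0.096] dq7 -0.007
t 37.82 pos [0.5948 0.007  0.1676] yaw 31.04 xdir [-1.6e-03 -4.0e-04 -1.0e+00] q [-0.643  0.483  0.766  1.757 -0.378  1.056  0.798] w 0.299
  shift/0.3 total [0.0018 0.002  0.003 ] dist 0.0012
  psi 31.16 angx share -0.004 rad -0.002
  psi 211.16 angx share 6.279 rad 3.14
```

send_rows --steps '[{"hand": -1, "xyz": [0, 0, 0], "angular": [0, 0, 0]}, {"hand": -1, "xyz": [0, 0, 0], "angular": [0, 0, 0]}, {"hand": -1, "xyz": [0, 0, 0], "angular": [0, 0, 0]}, {"hand": -1, "xyz": [0, 0, 0], "angular": [0, 0, 0]}]'

```text
time: 38.15
position: [0.5956, 0.0071, 0.1693]
tcp_rot: [-0.426, 1.528, 0.425]
contact_force: [-5.6, -4.5, 6.4]
width: 0.085
```

```bash
python3 -c "
from h import *
st()"
```

```text
t 38.15 pos [0.5956 0.0071 0.1693] yaw 31.11 w 0.085 F [-5.6 -4.5  6.4] M [-0.799  0.976  0.148] q7 0.8 tau [-1.373 -1.184 -0.135] dq7 -0.0
```

send_rows --steps '[{"hand": -1, "xyz": [0.0001, 0, 0], "angular": [0.05, 0, 0]}, {"hand": -1, "xyz": [0.0001, 0, 0], "angular": [0.05, 0, 0]}]'

```text
time: 38.32
position: [0.5955, 0.0071, 0.1693]
tcp_rot: [-0.387, 1.535, 0.385]
contact_force: [-4.3, -4.1, 7.5]
width: 0.086
```

```bash
python3 -c "
from h import *
st()"
```

```text
t 38.32 pos [0.5955 0.0071 0.1693] yaw 28.21 w 0.086 F [-4.3 -4.1  7.5] M [-0.801  1.07   0.365] q7 0.75 tau [-1.527 -1.338  0.124] dq7 -0.259
```

send_rows --steps '[{"hand": -1, "xyz": [0.0001, 0, 0], "angular": [0.05, 0, 0]}]'

```text
time: 38.4
position: [0.5955, 0.007, 0.1692]
tcp_rot: [-0.367, 1.539, 0.366]
contact_force: [-5.7, -2.9, 6.6]
width: 0.089
```

```bash
python3 -c "
from h import *
st()"
```

```text
t 38.4 pos [0.5955 0.007  0.1692] yaw 26.78 w 0.089 F [-5.7 -2.9  6.6] M [-0.814  1.131  0.382] q7 0.73 tau [-1.599 -1.407  0.031] dq7 -0.254
```

send_rows --steps '[{"hand": -1, "xyz": [0.0001, 0, 0], "angular": [0.05, 0, 0]}]'

```text
time: 38.48
position: [0.5955, 0.007, 0.1692]
tcp_rot: [-0.347, 1.542, 0.346]
contact_force: [-5.3, -4.3, 8.0]
width: 0.089
```

```bash
python3 -c "
from h import *
st()"
```

```text
t 38.48 pos [0.5955 0.007  0.1692] yaw 25.35 w 0.089 F [-5.3 -4.3  8. ] M [-0.825  1.181  0.392] q7 0.71 tau [-1.66  -1.475 -0.002] dq7 -0.254
```

send_rows --steps '[{"hand": 0.2, "xyz": [0, 0, 0], "angular": [0, 0, 0]}, {"hand": 0.5, "xyz": [-0.01, 0, 0], "angular": [0, 0, 0]}, {"hand": 0.5, "xyz": [-0.08, 0, 0], "angular": [0, 0, 0]}, {"hand": 0.5, "xyz": [-0.12, 0, 0], "angular": [0, 0, 0]}, {"hand": 0.5, "xyz": [-0.12, 0, 0], "angular": [0, 0, 0]}, {"hand": 0.5, "xyz": [-0.1, -0.05, 0], "angular": [0, 0, 0]}, {"hand": 0.5, "xyz": [0, 0, 0], "angular": [0, 0, 0]}, {"hand": 0.5, "xyz": [0, 0, 0], "angular": [0, 0, 0]}]'

```text
time: 39.15
position: [0.6033, -0.0058, 0.2991]
tcp_rot: [-0.348, 1.538, 0.347]
contact_force: [0.2, 0.9, -0.5]
width: 0.746
```

```bash
python3 - <<'E'
from h import *
st()
d=vision.capture("top"); P=pts(d); c=d["color"].astype(int); z=P[...,2]
cv2.imwrite("pics/top9.png",d["color"])
d=vision.capture("scene"); P=pts(d); cv2.imwrite("pics/s9.png",d["color"])
z=P[...,2]; c=d["color"].astype(int)
lid=(np.hypot(P[...,0]-0.566,P[...,1]+0.0745)<0.1)&(z>0.138)&(z<0.155)&(c.max(-1)>90)
print("lid top",np.median(z[lid]))
s,T=tool(); d=vision.capture("wrist"); cv2.imwrite("pics/w9.png",d["color"])
E
```

```text
t 39.15 pos [ 0.6033 -0.0058  0.2991] yaw 25.41 w 0.746 F [ 0.2  0.9 -0.5] M [-0.026  0.027 -0.072] q7 0.66 tau [0.166 0.153 0.038] dq7 -0.002
lid top 0.14711591551709757
```

View pics/s9.png

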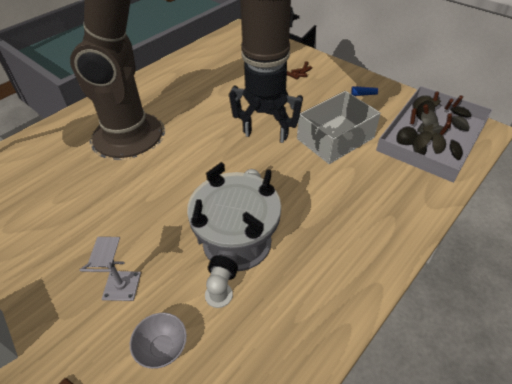

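View pics/top9.png

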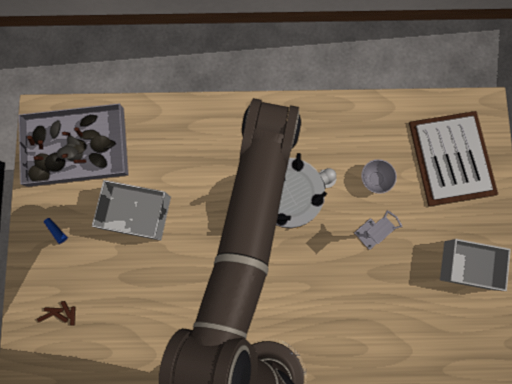

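```bash
python3 -c "
from cell import job
print(job.hand_in())"
```

```text
the job is handed in; nothing more can be done
None
```

I closed the lid with all four knobs, working crosswise in two rounds, and handed the job in at about 39 s of the 72 s allowed. No verdict was reported.

**First round:** I turned each knob until it nipped the lid, the two knobs nearest and farthest from the robot first and then the other two. I estimate about 0.1 N m on two of them and roughly 0.06–0.07 N m on the other two. On the first knob I saw no clear contact point, so I judged its nip from how far it had turned (about 1.5 mm down). The other three showed contact in the wrist-joint torque.

**Second round:** I brought the second pair up firm first, to about 0.39–0.40 N m each, then the first pair to about 0.385 N m each.

**Re-check:** Tightening the first pair had eased the second pair to an estimated 0.34 and 0.30 N m, so I turned those two on to about 0.43–0.47 N m.

**Last checks:**
- **Lid:** The scene camera put the lid top about 1.6 mm lower than at the start. That is within its error of the full 2 mm down to the rim.
- **Bystanders:** The tub, bowl and oyster stand looked unmoved in the before and after pictures.
- **Gripper:** It was open and raised about 0.1 m clear of the knobs.

**Not confirmed:**
- I did not re-measure the first pair after topping up the second. I estimate they still hold at least 0.3 N m, or about 40 N.
- The knob forces come from torque readings with noise of about 0.03 N m. Near the end the wrist torque and the joint torque differed by about 0.04 N m.

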